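# Tip a counting chamber out of its case and start a cell count

## Robot

A 6-joint arm with a two-finger parallel gripper is mounted at the origin on a cart in front of the work surface, level with it; the furniture and walls round the work are solid. World frame = base frame: x ahead of the robot, y to its left, z up, the work surface at z = 0. Lengths are in m, angles in degrees, forces in N, time in s.
With the tool pointing down it reaches from about 0.4 to 0.825 m from the base axis. Payload 7 kg.
Tool frame: the origin (TCP) lies on the centre line of the jaws, within the pads' length; the fingertips stand 8 mm ahead of it and the grasp point (between the pads) lies 11 mm behind it; z points along the fingers, y is the line along which they close (so a half turn about z gives the same grasp; the last joint's range is limited). The gripper opens to 88 mm and grips with 3 to 60 N. Pads are 19 mm wide; open, the fingers measure 130 mm over their backs; the gripper's body (78 mm by 193 mm) begins 47 mm behind the grasp point.
Start: joints at [84.689, 20.546, 0.682, 0, -70.136, -16.507], TCP at [0.251, 0.627, 0.205] pointing down, gripper open.
Joint ranges: [-176.03, 176.03], [-82.01, 121.73], [-58.28, 71.71], [-173.87, 95.51], [-174.79, -0.11], [-173.66, 173.66]. Speed limits (degrees/s): [136.94, 136.94, 172.46, 180, 180, 180].

## Interface

Orientations are given as [roll, pitch, yaw] about the fixed x, y, z axes, in that order (R = Rz(yaw) Ry(pitch) Rx(roll)).
In Python, from plant import r gives the robot as it stands.
- The arm moves only by the tool carry_out, never from a script. Its argument "targets" is a list of rows, each a list of 6 numbers: the shift along the tool's x, y, z scaled (see below), then the turn, a rotation vector about the tool's x, y, z scaled (see below). A call has 1 to 5 rows; each row shifts and turns the commanded pose from where the row before left it, along the tool's axes as they then stand; what a row does not reach is not made up. The controller multiplies each number of a shift by 0.5 m and each number of a turn by 60 degrees. A row lasts 1/8 s, in which the tool goes at most 62.5 mm and 10.7 degrees, less where a joint would pass 70% of its speed; a pose out of reach is approached as far as the arm can. A call with a number of a shift or a turn outside -1 to 1 is refused whole. A call with a gripper value outside its range is refused whole. "hand" is the opening, from 0 (shut) to 1 (fully open), set as the call begins (left out, the last holds). The fingers move at their own pace and stop on an object; "squeeze" is the grip in N (left out, the last holds). Time passes only in rows, so rows that do not move let the fingers close. It gives the time, the measured TCP pose, the force, the opening and the grip force at its end, in the units of the state.
- r.get_state(): the state, without advancing time (a new reading comes with each control period).
- r.capture(name): name is "scene" or "top" or "wrist"; returns the picture (480x640x3 uint8, red, green, blue); there is no depth.
- r.camera_info(name): a dict with "K" (3x3 intrinsics, pixels), "distortion" ([k1, k2, p1, p2, k3] as OpenCV has them; the pictures are not rectified), "eye" and "attitude" of the camera in the world. Camera axes: x right, y down, z forward; pixel columns grow to the right and rows downward; lengths in m; the calibration is good to about 2 mm. A picture is of the moment at which its call begins: read the wrist's pose just before it. camera_info takes no time and is no camera call; for the wrist camera it gives the pose at the moment of the call.
- r.close_job(): hands the job in; it is judged then, once.
The state is a dict: "time_s": time; "joints": joint angles; "qd": joint speeds; "joint_torque": joint torques, N m; "tcp_pos": TCP position; "eef_rot": TCP orientation; "contact_force": force on the tool from outside, world axes, zero at the start; "moment": the same for the moment, N m; "gripper_width": finger opening in m; "gripper_force": force on a finger pad.
Only numpy, scipy, OpenCV 4.12 (cv2) and the standard library are available. Lean on these libraries where they do the work, as an engineer would, in place of code of your own. Each camera call takes 0.05 s, during which the arm holds its last target. There are 200 camera calls.

## Task

Load the glass counting chamber into the cell imager and start a count. It lies flush in its storage case, so press down the end that spans the finger scoop until the other end tips up, take it by that raised end and lay it flat in the nest between the imager's guide bars, grid side up. Then press the green start key fully down and let it go, leaving the other things on the bench as they are and never letting the glass fall onto the bench.

Things in the scene. Friction and masses are not known exactly. Their poses are not given: they have to be found in the camera images.
- chamber: Counting chamber: clear pale-green glass plate, 75 (x) x 35 (y) x 4 (z) mm, 20 to 40 g, two silvery squares in the middle of its upper (grid) face. Origin: centre of its underside; x along its length, z out of the grid face. Its -x end spans the finger scoop by 34 mm at the start. Either way round is right in the nest.
- case: Storage case, fixed: blue-grey box with a slippery white liner (friction 0.12), level rim 28.5 mm above the bench. Origin: on the bench below its pivot ridge. x along its length, -x the scoop end; spans x -45 to +49.5, y +-26 mm. Its pocket, 38 mm wide, has a level bed from the ridge to an end wall at x +41.5 mm, and a scoop from the ridge towards -x. The chamber starts flush with the rim.
- bed_edge (a point): Middle of the pivot ridge, on the bed, 24.5 mm above the bench; axes as the case. The chamber's centre of mass starts about 3 mm on the +x side of it. Pressed down near its -x end (1 N is plenty) the chamber rocks over the ridge onto the ramp, slides some 8 mm down to the lip and stays there by its own weight, tilted 30 degrees, its +x end about 15 mm higher than before.
- lip (a point): Middle of the top inner edge of the lip that closes the finger scoop, 39 mm from the ridge (-x) and 10.5 mm above the bench; axes as the case. The scoop's floor is a ramp falling 30 degrees from the ridge to this lip; the scoop's sides go up to the rim, its end is open above the lip.
- scoop_end (a point): Middle of the upper edge of the chamber's -x end; axes as the chamber.
- far_end (a point): Middle of the upper edge of the chamber's +x end (the one that tips up); axes as the chamber.
- imager: Cell imager, fixed: white low box on a dark base, 230 (x) x 150 (y) mm, top 44 to 46 mm above the bench, a sloping screen housing along its far (+x) side rising to 90 mm at x beyond +50 mm. Origin: centre of its underside; -x is its front.
- nest (a point): Centre of the nest floor: dark stage plate with a lit window, 46 mm above the bench; x along its length. Four half-round aluminium guide bars, 3.5 mm high, rounded tops, leave a space 78 (x) x 38 (y) mm; those on the long sides cover only x +-12.5 mm, those at the ends y +-15.5 mm, so that fingers can pass beside the chamber's end parts.
- start_key (a joint): Travel of the round green start key, m: 0 up, 0.006 fully down. Sprung; 5 N holds it fully down, it comes up by itself.
- start_key_top (a point): Centre of the top face of the start key (26 mm across), on the front part of the imager's top, 77 mm in front of (-x) the nest centre.
- case_lid: The case's lift-off lid, loose, lying upside down behind the case; 98 x 56 x 13 mm; origin at the centre of its underside. A bystander.
- timer: White bench timer, 60 x 66 x 19 mm, loose; origin at the centre of its underside. A bystander.
- dropper_bottle: Small brown dropper bottle, 34 mm across, 102 mm high, loose; origin at the centre of its underside. A bystander.
- micropipette: Pipette lying on its side, 235 x 25 x 30 mm, loose; origin under its middle. A bystander.
- tip_box: Light grey box with a closed lid, 73 x 87 x 66 mm, loose; origin at the centre of its underside. A bystander.
- tube_rack: Blue rack of capped tubes, 56 x 200 x 99 mm, loose, at the back; origin at the centre of its underside. A bystander.
- wash_bottle: White wash bottle with a red spout, 102 x 60 x 214 mm, loose, at the back; origin at the centre of its underside. A bystander.
Mind the look-alikes: they are no part of the job. Of the things that look like the case, take the one that is farthest to the robot's left at the start.

How it is judged (in metres and radians):
On the way, in this order (a step that is already met when the one before it is completed fails the run):
1. the chamber is tipped up in its case: scoop end pressed down into the scoop, far end up clear of the rim (z of far_end in the frame of case above 0.038 m and z of scoop_end in the frame of case below 0.017 m and horizontal distance between chamber and case below 0.02 m), for 0.2 s.
2. the chamber lies flat in the nest, grid side up, let go (horizontal distance between chamber and nest below 0.004 m and z of chamber in the frame of nest below 0.002 m and angle between chamber's own z axis and vertical below 0.05 rad and angle between the x axis of chamber and the x axis of nest, either way round below 0.15 rad and contact force between the fingers and chamber below 0.05 N), for 0.2 s.
3. the start key is pressed fully down with the chamber in the nest (value of joint start_key above 0.005 m and horizontal distance between chamber and nest below 0.004 m), for 0.1 s.
At the end, for the whole second after the job is handed in: Chamber at rest in the nest, grid side up: centre within 4 mm of the nest's, underside within 2 mm of its floor, tilt under 0.05 rad, long axis within 0.15 rad of the nest's (either way round); start key, pressed beyond 5 mm before, now up (under 1.5 mm) (horizontal distance between chamber and nest below 0.004 m and z of chamber in the frame of nest below 0.002 m and angle between chamber's own z axis and vertical below 0.05 rad and angle between the x axis of chamber and the x axis of nest, either way round below 0.15 rad and linear speed of chamber below 0.01 m/s and value of joint start_key below 0.0015 m); the robot touches nothing.
It fails at once if the glass chamber falls onto the bench (height (world z) of chamber below 0.012 m).
It fails at once if a bystander is pushed more than 30 mm away (distance of any of case_lid, timer, dropper_bottle, micropipette, tip_box, tube_rack, wash_bottle from where it was at the start of the episode above 0.03 m).
It also fails if it takes over 48 s, if anything falls off the work surface, if the arm or the gripper's body presses on something with over 40 N, if the wrist force passes 120 N, or if a joint passes its speed limit or range.

## Working session

There is one attempt and no reset: what is moved stays moved. The work goes in short steps, Python scripts to look and compute and a tool call to move; the robot and the scene stay as the last step left them, time stands still between calls to the robot, and variables do not carry over. Pictures are saved under pics/ and viewed, at most 10 in all, crops included, and the job is handed in when it is done.

Besides the shell and the picture viewer there is one more tool, called after "Request:" by a JSON object that holds its "op" and its "data". carry_out: Moves the arm, as the interface text tells. Its arguments: {"type":"object","properties":{"targets":{"type":"array","items":{"type":"array","items":{"type":"number","minimum":-1,"maximum":1}}},"hand":{"type":"number"},"squeeze":{"type":"number"}},"required":["targets"]}

```bash
ls; mkdir -p pics
python3 - <<'E'
from plant import r
import cv2
s=r.get_state(); print(s)
for n in("scene","top"):
    im=r.capture(n); cv2.imwrite(f"pics/{n}0.png",im[:,:,::-1]); print(n,r.camera_info(n))
print(r.camera_info("wrist"))
E
```

```text
pics
{'time_s': 0.0, 'joints': array([ 8.46871735e+01,  2.05907438e+01,  6.34178351e-01, -1.92735581e-02,
       -7.01360266e+01, -1.65056022e+01]), 'qd': array([-0.02677712,  0.01386387,  0.03454074,  0.0038688 , -0.0018981 ,
       -0.0485883 ]), 'joint_torque': array([ 5.12811657e-04, -5.82718241e+01,  2.93053436e+01,  6.99672773e+00,
        6.93808499e-03, -1.57439986e-04]), 'tcp_pos': array([0.25072767, 0.62614502, 0.20413626]), 'eef_rot': array([ 1.79906075e+02, -8.93685355e-03, -2.18249849e+01]), 'contact_force': array([0.47140803, 0.32834608, 0.12937203]), 'moment': array([-0.05738496,  0.06530244,  0.04194625]), 'gripper_force': 0.0, 'gripper_width': 0.08746563517060704}
scene {'K': array([[458.97088259,   0.        , 323.56923442],
       [  0.        , 458.97088259, 235.86376917],
       [  0.        ,   0.        ,   1.        ]]), 'distortion': array([-0.01909479,  0.        ,  0.        ,  0.        ,  0.        ]), 'eye': array([-0.15806688, -0.74986394,  0.79365889]), 'attitude': array([-124.87537764,    1.27452313,  -47.31649318])}
top {'K': array([[472.45795436,   0.        , 322.51881864],
       [  0.        , 472.45795436, 239.50420761],
       [  0.        ,   0.        ,   1.        ]]), 'distortion': array([-0.0722732,  0.       ,  0.       ,  0.       ,  0.       ]), 'eye': array([ 0.50516087, -0.04301778,  1.34898247]), 'attitude': array([-176.56904322,    0.47613501,  -88.71040384])}
{'K': array([[364.40415569,   0.        , 320.88527957],
       [  0.        , 364.40415569, 241.67313906],
       [  0.        ,   0.        ,   1.        ]]), 'distortion': array([0.00842864, 0.        , 0.        , 0.        , 0.        ]), 'eye': array([0.31976615, 0.59897333, 0.38430904]), 'attitude': array([ 1.64195671e+02, -5.77873308e-02, -1.11823669e+02])}
```

View pics/top0.png

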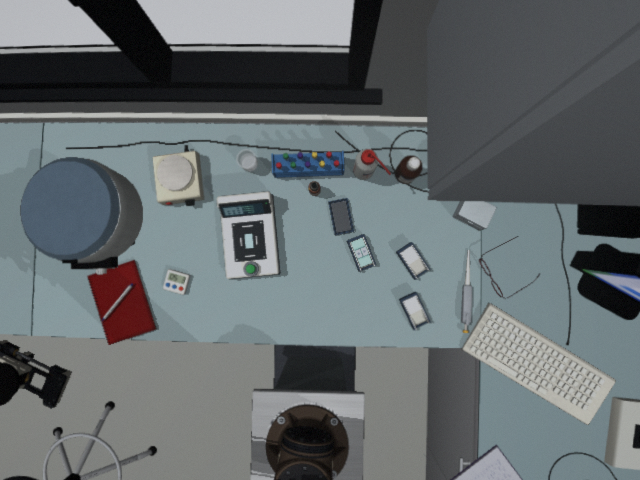

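View pics/scene0.png

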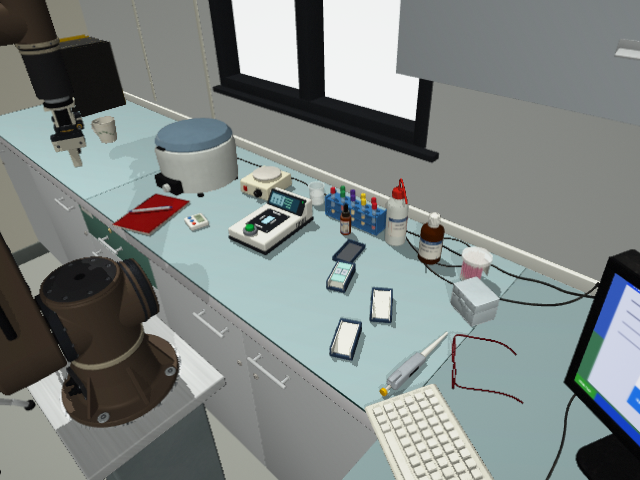

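```bash
cat > h.py <<'E'
import numpy as np,cv2
from scipy.spatial.transform import Rotation as R
from plant import r
def rot(a): return R.from_euler('xyz',a,degrees=True).as_matrix()
def rays(ci,px):
    u=cv2.undistortPoints(np.array(px,float).reshape(-1,1,2),ci['K'],ci['distortion']).reshape(-1,2)
    return np.c_[u,np.ones(len(u))]@rot(ci['attitude']).T
def onz(ci,px,z):
    d=rays(ci,px); e=np.array(ci['eye']); return e+d*((z-e[2])/d[:,2])[:,None]
def tri(c1,p1,c2,p2):
    out=[]
    for a,b,in zip(rays(c1,p1),rays(c2,p2)):
        A=np.c_[a,-b]; t=np.linalg.lstsq(A,np.array(c2['eye'])-c1['eye'],rcond=None)[0]
        P=c1['eye']+a*t[0];Q=c2['eye']+b*t[1]; out.append(np.r_[(P+Q)/2,np.linalg.norm(P-Q)])
    return np.array(out)
def proj(ci,P):
    Rm=rot(ci['attitude']).T; rv=cv2.Rodrigues(Rm)[0]
    return cv2.projectPoints(np.array(P,float).reshape(-1,3),rv,-Rm@ci['eye'],ci['K'],ci['distortion'])[0].reshape(-1,2)
def delta(P,eul,P0=None,e0=None):
    """normalised tool-frame total shift and turn from current (or given) pose to the wanted one"""
    s=r.get_state(); P0=s['tcp_pos'] if P0 is None else P0; M=rot(s['eef_rot'] if e0 is None else e0)
    return np.round(M.T@(np.array(P)-P0)/.5,4),np.round(R.from_matrix(M.T@rot(eul)).as_rotvec(degrees=True)/60,4)
E
python3 - <<'E'
from h import *
t=r.camera_info('top'); s=r.camera_info('scene')
print(onz(t,[(361,252),(340,216),(412,261),(414,310)],.028).round(3))
print(onz(t,[(250,240),(250,268)],.046).round(3))
print(onz(s,[(341,276),(348,250),(381,305),(346,339)],.028).round(3))
im=cv2.imread('pics/top0.png'); cv2.imwrite('pics/crop.png',cv2.resize(im[190:335,210:440],None,fx=3.4,fy=3.4,interpolation=cv2.INTER_CUBIC))
w=r.camera_info('wrist'); st=r.get_state(); M=rot(st['eef_rot'])
print(M.T@(w['eye']-st['tcp_pos']), M.T@rot(w['attitude']))
E
```

```text
[[ 0.551 -0.139  0.028]
 [ 0.651 -0.078  0.028]
 [ 0.529 -0.282  0.028]
 [ 0.393 -0.289  0.028]]
[[0.577 0.17  0.046]
 [0.5   0.168 0.046]]
[[ 0.534 -0.15   0.028]
 [ 0.632 -0.091  0.028]
 [ 0.515 -0.292  0.028]
 [ 0.378 -0.3    0.028]]
[ 7.42545146e-02 -1.13922524e-04 -1.80081028e-01] [[-1.81522841e-05 -9.62160155e-01 -2.72484560e-01]
 [ 9.99999886e-01  1.12646357e-04 -4.64379040e-04]
 [ 4.77501402e-04 -2.72484538e-01  9.62160043e-01]]
```

View pics/crop.png

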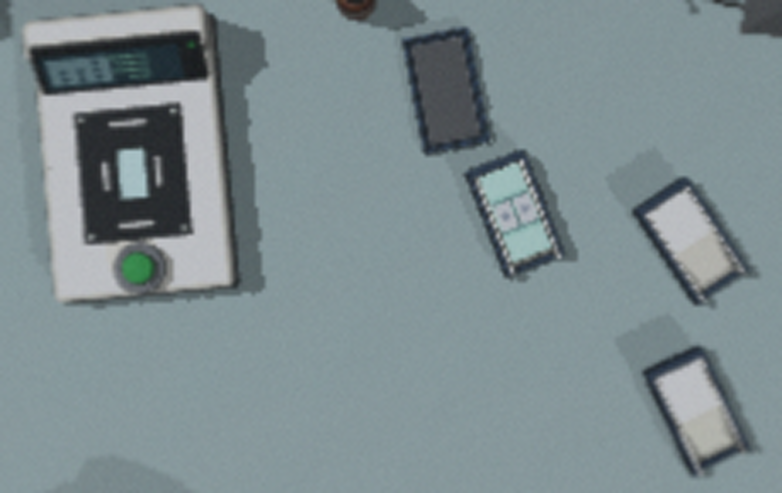

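The case-like things are at top-view px (361,252), (412,261) and (414,310), plus the lid at (340,216). Only (361,252) holds the green glass with two silvery squares, and it is the case farthest left (largest y), so it is the one meant. The scoop ends point to the robot. The imager's nest is at about (250,240) and its key at (250,268).

I'll move over the imager on the way, for two wrist views.

Request:
{"op": "carry_out", "data": {"targets": [[0.0886,0.06,0,0,0,0],[0.0886,0.06,0,0,0,0],[0.0886,0.06,0,0,0,0],[0.0886,0.06,0,0,0,0],[0.0886,0.06,0,0,0,0]]}}

```text
time_s: 0.72
tcp_pos: [0.4013, 0.4034, 0.2048]
eef_rot: [180.0, 0.0, -21.8]
contact_force: [0.7, 1.1, 0.5]
gripper_width: 0.0875
gripper_force: 0.0
```

Request:
{"op": "carry_out", "data": {"targets": [[0.0886,0.06,0,0,0,0],[0.0886,0.06,0,0,0,0],[0.0886,0.06,0,0,0,0],[0,0,0,0,0,0],[0,0,0,0,0,0]]}}

```text
time_s: 1.35
tcp_pos: [0.4907, 0.2718, 0.2048]
eef_rot: [180.0, 0.0, -21.9]
contact_force: [-0.9, 0.8, 0.1]
gripper_width: 0.0877
gripper_force: 0.0
```

```bash
cat > snap.py <<'E'
import sys,pickle
from h import *
n=sys.argv[1]; s=r.get_state(); ci=r.camera_info('wrist'); im=r.capture('wrist')
cv2.imwrite(f'pics/{n}.png',im[:,:,::-1]); pickle.dump((ci,s),open(f'pics/{n}.pkl','wb')); print(s['time_s'],s['tcp_pos'],s['eef_rot'],s['joints'].round(1),np.abs(s['qd']).max())
E
python3 snap.py i1
```

```text
1.35 [0.49066597 0.27180394 0.20481149] [ 1.79981332e+02  1.81784729e-02 -2.18805267e+01] [ 49.    9.9 -13.9  -0.  -66.2  19.2] 1.5094788581826863
```

Request:
{"op": "carry_out", "data": {"targets": [[0.07,0.07,0,0,0,0],[0.07,0.07,0,0,0,0],[0,0,0,0,0,0],[0,0,0,0,0,0]]}}

```text
time_s: 1.9
tcp_pos: [0.5294, 0.182, 0.205]
eef_rot: [-180.0, 0.0, -21.8]
contact_force: [-0.5, 0.2, -0.2]
gripper_width: 0.0876
gripper_force: 0.0
```

```bash
python3 snap.py i2
python3 - <<'E'
import cv2,numpy as np
a=cv2.imread('pics/i1.png');b=cv2.imread('pics/i2.png')
cv2.imwrite('pics/i12.png',cv2.resize(np.hstack([a,b]),(800,300),interpolation=cv2.INTER_AREA))
E
```

```text
1.9 [0.52937519 0.18199347 0.20497389] [-1.79993077e+02  7.16031197e-03 -2.17813237e+01] [ 39.    9.7 -14.1  -0.  -66.2  29.2] 0.8100658824807011
```

View pics/i2.png

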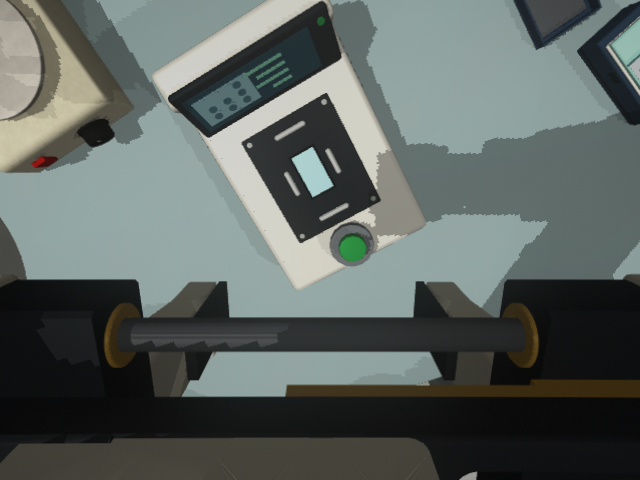

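The picture shows the stage plate with its lit window centred at about (313,172), the four guide bars round it, and the green key at (352,248). Next I measure these in both views.

```bash
cat > im.py <<'E'
from h import *
import pickle
def feats(n):
    im=cv2.imread(f'pics/{n}.png').astype(int); b,g,rr=im[...,0],im[...,1],im[...,2]
    k=((g>rr+50)&(g>b+30)).astype(np.uint8)
    nn,l,st,c=cv2.connectedComponentsWithStats(k); j=1+np.argmax(st[1:,4]); key=c[j]
    # plate: dark component nearest above the key
    d=(im.max(2)<75).astype(np.uint8)
    cs,_=cv2.findContours(d,cv2.RETR_EXTERNAL,cv2.CHAIN_APPROX_NONE)
    best=[]
    for q in cs:
        (x,y),(w,h),a=cv2.minAreaRect(q); ar=cv2.contourArea(q)
        if 3000<ar<20000 and ar>.85*w*h and np.hypot(x-key[0],y-key[1])<130: best.append((np.hypot(x-key[0],y-key[1]),q))
    q=min(best,key=lambda t:t[0])[1]
    m=np.zeros_like(d); cv2.drawContours(m,[q],-1,1,-1); m=cv2.erode(m,np.ones((5,5)))
    nn,l,st,c=cv2.connectedComponentsWithStats(((im.max(2)>100)&(m>0)).astype(np.uint8))
    return key,cv2.boxPoints(cv2.minAreaRect(q)),[(st[i,4],c[i]) for i in range(1,nn) if st[i,4]>15]
if __name__=='__main__':
    P={}
    for n in('i1','i2'):
        ci,_=pickle.load(open(f'pics/{n}.pkl','rb')); k,box,bl=feats(n); print(n,k.round(1),[(a,c.round(1)) for a,c in bl])
        bl=sorted(bl,key=lambda t:-t[0]); w=bl[0][1]; bars=np.array([c for a,c in bl if 30<a<bl[0][0]][:4])
        # order bars by world angle about window
        pw=onz(ci,[w],.046)[0]; pb=onz(ci,bars,.0475); o=np.argsort(np.arctan2(*(pb-pw)[:,1::-1].T))
        P[n]=(ci,np.vstack([[k],[w],bars[o],box[np.argsort(np.arctan2(*(onz(ci,box,.046)-pw)[:,1::-1].T))]]))
        print(onz(ci,[k],.052).round(4),pw.round(4),onz(ci,P[n][1][2:6],.0485).round(4).tolist())
    print(tri(P['i1'][0],P['i1'][1],P['i2'][0],P['i2'][1]).round(4))
E
python3 im.py
```

```text
i1 [434.7 171.1] [(np.int32(31), array([408.3,  10.2])), (np.int32(202), array([370.1,  42.6])), (np.int32(28), array([326.3,  59.7])), (np.int32(1295), array([391.2,  89.6])), (np.int32(161), array([414.6,  76.7])), (np.int32(147), array([369.1, 102.7])), (np.int32(23), array([454.3, 119.3])), (np.int32(170), array([412.2, 134.2]))]
[[0.4952 0.16   0.052 ]] [0.5745 0.173  0.046 ] [[0.5328, 0.1682, 0.0485], [0.5766, 0.1518, 0.0485], [0.6151, 0.1781, 0.0485], [0.5716, 0.1947, 0.0485]]
i2 [352.3 248.2] [(np.int32(27), array([323.7, 101.4])), (np.int32(178), array([289.3, 130.1])), (np.int32(24), array([249.1, 144.8])), (np.int32(1107), array([312.1, 171.7])), (np.int32(133), array([332.4, 160.1])), (np.int32(128), array([291.5, 183.5])), (np.int32(157), array([333.4, 211.5])), (np.int32(19), array([302. , 235.6]))]
[[0.4937 0.1643 0.052 ]] [0.5741 0.1731 0.046 ] [[0.5329, 0.1682, 0.0485], [0.5771, 0.152, 0.0485], [0.6153, 0.178, 0.0485], [0.5715, 0.1946, 0.0485]]
[[4.982e-01 1.638e-01 6.670e-02 3.000e-04]
 [5.743e-01 1.731e-01 4.690e-02 2.000e-04]
 [5.328e-01 1.682e-01 4.850e-02 1.000e-04]
 [5.768e-01 1.519e-01 4.830e-02 5.000e-04]
 [6.152e-01 1.780e-01 4.800e-02 1.000e-04]
 [5.715e-01 1.946e-01 4.840e-02 2.000e-04]
 [5.251e-01 1.164e-01 4.490e-02 3.800e-03]
 [6.323e-01 1.366e-01 4.520e-02 5.000e-04]
 [6.245e-01 2.227e-01 5.260e-02 6.000e-03]
 [5.145e-01 2.096e-01 4.950e-02 3.500e-03]]
```

Request:
{"op": "carry_out", "data": {"targets": [[0.025,0.0945,0.018,0,0,0],[0.025,0.0945,0.018,0,0,0],[0.025,0.0945,0.018,0,0,0],[0.025,0.0945,0.018,0,0,0],[0.025,0.0945,0.018,0,0,0]]}}

```text
time_s: 2.58
tcp_pos: [0.4998, -0.0614, 0.16]
eef_rot: [-180.0, -0.0, -21.7]
contact_force: [1.6, 0.6, 0.1]
gripper_width: 0.0876
gripper_force: 0.0
```

Request:
{"op": "carry_out", "data": {"targets": [[0,0,0,0,0,0.16],[0,0,0,0,0,0.16],[0,0,0,0,0,0.16],[0,0,0,0,0,0.16],[0,0,0,0,0,0.16]]}}

```text
time_s: 3.2
tcp_pos: [0.5001, -0.06, 0.1601]
eef_rot: [-180.0, 0.0, -70.0]
contact_force: [-0.1, -1.0, 0.5]
gripper_width: 0.0878
gripper_force: 0.0
```

Request:
{"op": "carry_out", "data": {"targets": [[0,0,0,0,0,0],[0,0,0,0,0,0]], "hand": 0}}

```text
time_s: 3.45
tcp_pos: [0.5, -0.0607, 0.1601]
eef_rot: [-180.0, 0.0, -69.5]
contact_force: [-0.2, -0.1, -0.3]
gripper_width: 0.0731
gripper_force: 0.0
```

```bash
python3 snap.py c1
```

```text
3.45 [ 0.50003302 -0.06072363  0.16010318] [-1.79992343e+02  8.73385545e-04 -6.95409379e+01] [ 15.5   6.4 -24.3  -0.  -59.3   5. ] 0.5751246751212803
```

Request:
{"op": "carry_out", "data": {"targets": [[0.06,-0.06,0,0,0,0],[0.06,-0.06,0,0,0,0],[0,0,0,0,0,0],[0,0,0,0,0,0]]}}

```text
time_s: 4.0
tcp_pos: [0.5763, -0.097, 0.1595]
eef_rot: [179.9, 0.0, -69.8]
contact_force: [-0.6, -0.4, -0.3]
gripper_width: 0.0293
gripper_force: 0.0
```

```bash
python3 snap.py c2
```

```text
4.0 [ 0.5763235  -0.09704861  0.15947674] [ 1.79931674e+02  2.70443807e-02 -6.97732432e+01] [  9.6  14.1 -14.7  -0.  -61.3  10.6] 1.3357983649801768
```

View pics/c2.png

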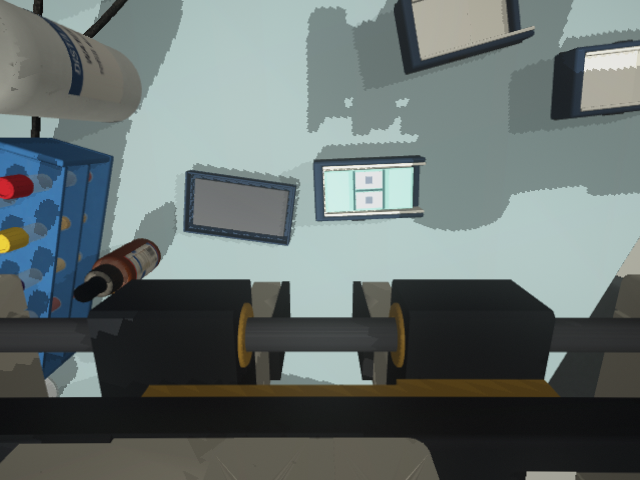

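The picture shows the chamber in its case at about (368,190), with its silvery squares at (369,180) and (369,200). The open scoop end is at right, near column 424, and the lid is at (240,207). I'll check this in an enlarged crop and mask both views.

```bash
cat > cs.py <<'E'
from h import *
import pickle
def sq(n,roi):
    im=cv2.imread(f'pics/{n}.png').astype(int); x0,y0,x1,y1=roi; c=im[y0:y1,x0:x1]; b,g,rr=c[...,0],c[...,1],c[...,2]
    navy=(c.max(2)<100).astype(np.uint8)
    green=((g-rr>15)&(g>150)).astype(np.uint8); silver=((abs(g-rr)<12)&(g>130)&(b>=g)&(g<235)).astype(np.uint8)
    return c,navy,green,silver
if __name__=='__main__':
    c1,_=pickle.load(open('pics/c1.pkl','rb'));c2,_=pickle.load(open('pics/c2.pkl','rb'))
    p=proj(c1,onz(c2,[(369,190)],.0285))[0]; print('c1 at',p)
    out=[]
    for n,q in(('c1',p),('c2',(369,190))):
        q=np.round(q).astype(int); im=cv2.imread(f'pics/{n}.png')
        out.append(cv2.resize(im[q[1]-45:q[1]+45,q[0]-65:q[0]+65],None,fx=6,fy=6,interpolation=cv2.INTER_NEAREST)[:,:])
    cv2.imwrite('pics/cc.png',cv2.resize(np.vstack(out),(416,576),interpolation=cv2.INTER_AREA) if 0 else np.hstack(out)[:, :])
    o=np.hstack([cv2.resize(a,(400,277),interpolation=cv2.INTER_AREA) for a in out]); cv2.imwrite('pics/cc.png',o)
E
python3 cs.py
```

```text
c1 at [299.26928486 115.00174366]
```

View pics/cc.png

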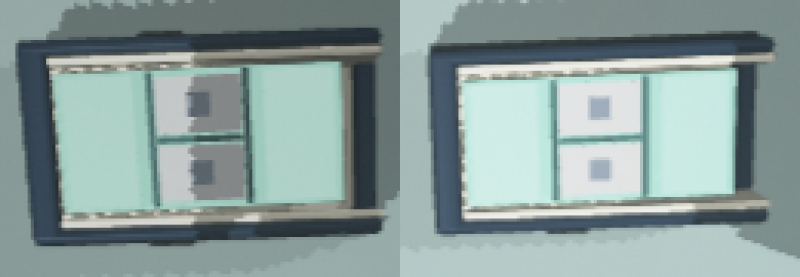

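Run:
```python
from h import *
import pickle
c1,_=pickle.load(open('pics/c1.pkl','rb'));c2,_=pickle.load(open('pics/c2.pkl','rb'))
a=np.array([(199,104),(202,172),(54,75),(343,62),(345,200),(62,213)])/3.077+[234,70]-.3
b=np.array([(199,107),(199,169),(63,82),(336,70),(336,193),(68,205)])/3.077+[304,145]-.3
T=tri(c1,a,c2,b); print(T.round(4))
for ci,p in((c1,a),(c2,b)):
    Q=onz(ci,p,.0285)[:,:2]; print(Q.round(4).tolist()); far=(Q[2]+Q[5])/2; sc=(Q[3]+Q[4])/2; d=far-sc
    print('ctr dots',Q[:2].mean(0),'ctr corners',Q[2:].mean(0),'len',np.hypot(*d),'yaw',np.degrees(np.arctan2(*d[::-1])),'w',np.hypot(*(Q[3]-Q[4])),'dots yaw',np.degrees(np.arctan2(*(Q[1]-Q[0])[::-1]))-90)
```

```text
[[ 5.529e-01 -1.485e-01  2.740e-02  0.000e+00]
 [ 5.465e-01 -1.327e-01  2.830e-02  2.000e-04]
 [ 5.905e-01 -1.419e-01  2.760e-02  1.000e-04]
 [ 5.215e-01 -1.709e-01  2.740e-02  5.000e-04]
 [ 5.084e-01 -1.396e-01  2.960e-02  4.000e-04]
 [ 5.777e-01 -1.103e-01  2.980e-02  8.000e-04]]
[[0.5528, -0.1484], [0.5465, -0.1328], [0.5903, -0.1419], [0.5214, -0.171], [0.5084, -0.1395], [0.578, -0.1099]]
ctr dots [ 0.5496589  -0.14063313] ctr corners [ 0.5495407  -0.14056683] len 0.07522816357054765 yaw 22.939549273006826 w 0.034133961414035 dots yaw 22.1758723256021
[[0.5531, -0.1485], [0.5466, -0.1327], [0.5906, -0.142], [0.5219, -0.1707], [0.508, -0.1397], [0.5774, -0.1105]]
ctr dots [ 0.54988263 -0.14059622] ctr corners [ 0.54945949 -0.14068588] len 0.07487877552497217 yaw 22.741030408248456 w 0.03400656991377914 dots yaw 22.283481135536988
```

Both views agree: centre (0.5497,-0.1406), yaw 22.7°, top at z≈28.5 mm, 75×34 mm. Next I go over the scoop end with closed fingers.

Request:
{"op": "carry_out", "data": {"targets": [[0.0224,0.053,0.066,0,0,0],[0.0224,0.053,0.066,0,0,0],[0.0224,0.053,0.066,0,0,0],[0,0,0,0,0,-0.042],[0,0,0,0,0,0]], "hand": 0}}

```text
time_s: 4.68
tcp_pos: [0.5134, -0.1559, 0.0615]
eef_rot: [-180.0, -0.0, -67.3]
contact_force: [0.4, 0.1, 0.5]
gripper_width: 0.0005
gripper_force: 0.0
```

Run:
```python
from h import *
s=r.get_state(); print(s['tcp_pos'],s['eef_rot'],s['gripper_width'],s['contact_force'])
o=np.array([.5465,-.1420,0]);u=np.array([np.cos(np.radians(22.7)),np.sin(np.radians(22.7)),0])
print(delta(o-.036*u+[0,0,.04],[180,0,-67.3]))
```

```text
[ 0.51342979 -0.15586918  0.06148261] [-1.79976477e+02 -1.48886676e-02 -6.72615652e+01] 0.0004682933303084424 [0.41711527 0.09117875 0.52520417]
(array([-0.0001,  0.0003,  0.043 ]), array([-0.0004, -0.0002,  0.0006]))
```

Request:
{"op": "carry_out", "data": {"targets": [[0,0,0.025,0,0,0],[0,0,0.025,0,0,0],[0,0,0.006,0,0,0],[0,0,0.006,0,0,0],[0,0,0,0,0,0]]}}

```text
time_s: 5.3
tcp_pos: [0.5139, -0.156, 0.0299]
eef_rot: [180.0, 0.0, -67.3]
contact_force: [0.8, 0.3, -0.5]
gripper_width: 0.0002
gripper_force: 0.0
```

Request:
{"op": "carry_out", "data": {"targets": [[0,0,0.004,0,0,0],[0,0,0.004,0,0,0]]}}

```text
time_s: 5.55
tcp_pos: [0.514, -0.156, 0.0262]
eef_rot: [-180.0, -0.0, -67.3]
contact_force: [-0.2, 0.4, -0.2]
gripper_width: 0.0005
gripper_force: 0.0
```

```bash
python3 snap.py p1
```

```text
5.55 [ 0.51403242 -0.15604105  0.02615232] [-1.79975171e+02 -7.92428705e-03 -6.73017307e+01] [  4.   18.5 -29.4  -0.  -42.1  18.7] 2.1095486869379854
```

View pics/p1.png

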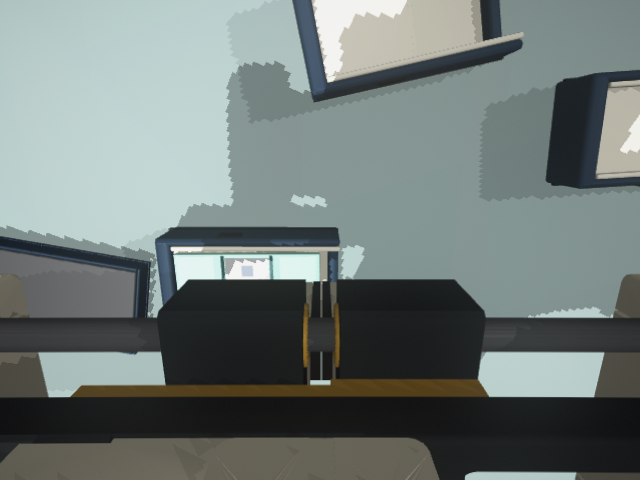

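Run:
```python
from h import *
import pickle
c,s=pickle.load(open('pics/p1.pkl','rb'))
o=np.array([.5465,-.1420,0]);a=np.radians(22.7);u=np.array([np.cos(a),np.sin(a),0]);v=np.array([-u[1],u[0],0]);z=np.array([0,0,1])
P=[o+u*x+v*y+z*.0285 for x,y in((41,-17.5),(-34,-17.5),(3.5,-8.6),(41.5,-26),(-45,-26)) for x,y in[(x/1e3,y/1e3)]]
print('level',proj(c,P).round(0).tolist())
t=np.radians(30)
def tl(d,y): return o+z*.0245+ (u*np.cos(t)+z*np.sin(t))*d+(-u*np.sin(t)+z*np.cos(t))*.004+v*y
print('tilt',proj(c,[tl(.033,-.0175),tl(-.042,-.0175),tl(-.0045,-.0086)]).round(0).tolist())
print('tip at case x', (s['tcp_pos']-o)@u,(s['tcp_pos']-o)@v)
```

```text
level [[173.0, 254.0], [320.0, 254.0], [247.0, 270.0], [170.0, 238.0], [341.0, 238.0]]
tilt [[190.0, 264.0], [327.0, 242.0], [266.0, 268.0]]
tip at case x -0.035371102649542976 -0.0004239746084641078
```

Still level: the slim tips came down just past the glass end. I raise, move 9 mm towards the ridge and press again.

Request:
{"op": "carry_out", "data": {"targets": [[0,0,-0.016,0,0,0],[0,0,-0.016,0,0,0],[0,-0.018,0,0,0,0],[0,0,0,0,0,0],[0,0,0.012,0,0,0]]}}

```text
time_s: 6.22
tcp_pos: [0.5224, -0.1524, 0.036]
eef_rot: [-180.0, -0.0, -67.3]
contact_force: [-0.5, -0.2, -0.6]
gripper_width: 0.0006
gripper_force: 0.0
```

Request:
{"op": "carry_out", "data": {"targets": [[0,0,0.006,0,0,0],[0,0,0.006,0,0,0],[0,0,0.006,0,0,0],[0,0,0,0,0,0]]}}

```text
time_s: 6.72
tcp_pos: [0.522, -0.1526, 0.0268]
eef_rot: [180.0, 0.0, -67.3]
contact_force: [-0.0, -0.1, -0.3]
gripper_width: 0.0004
gripper_force: 0.0
```

Request:
{"op": "carry_out", "data": {"targets": [[0,0,0.006,0,0,0],[0,0.008,0.005,0,0,0],[0,0.008,0.005,0,0,0],[0,0,0,0,0,0]]}}

```text
time_s: 7.22
tcp_pos: [0.5142, -0.1558, 0.0189]
eef_rot: [180.0, 0.0, -67.3]
contact_force: [-0.0, -0.3, -0.1]
gripper_width: 0.0003
gripper_force: 0.0
```

```bash
python3 snap.py p2
python3 - <<'E'
import cv2
cv2.imwrite('pics/p2c.png',cv2.resize(cv2.imread('pics/p2.png')[180:340,120:400],None,fx=2,fy=2))
E
```

```text
7.225 [ 0.51417055 -0.15580667  0.01885625] [ 1.79970174e+02  1.52888288e-02 -6.73170480e+01] [  4.1  19.1 -29.7  -0.  -41.2  18.6] 0.7653982754666414
```

View pics/p2c.png

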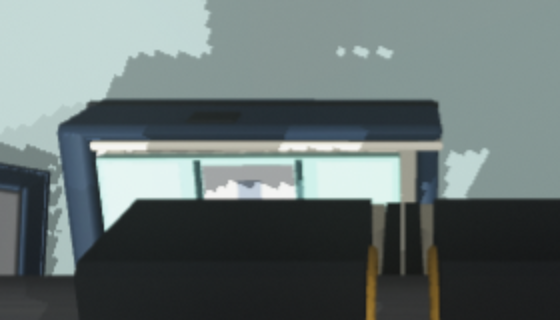

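The tip slid off the glass end, because the end recedes as the plate tilts, and the glass dropped back level. I press again nearer the ridge (case x −21), deeper, then drag down the ramp.

Request:
{"op": "carry_out", "data": {"targets": [[0,0.004,-0.012,0,0,0],[0,0,-0.03,0,0,0],[0,-0.032,0,0,0,0],[0,0,0,0,0,0],[0,0,0.012,0,0,0]]}}

```text
time_s: 7.9
tcp_pos: [0.528, -0.1501, 0.034]
eef_rot: [-180.0, -0.0, -67.3]
contact_force: [-0.6, -0.2, 0.3]
gripper_width: 0.0002
gripper_force: 0.0
```

Request:
{"op": "carry_out", "data": {"targets": [[0,0,0.006,0,0,0],[0,0,0.006,0,0,0],[0,0,0.006,0,0,0],[0,0,0,0,0,0]]}}

```text
time_s: 8.4
tcp_pos: [0.5275, -0.1503, 0.0248]
eef_rot: [180.0, 0.0, -67.3]
contact_force: [0.2, 0.4, 0.7]
gripper_width: 0.0001
gripper_force: 0.0
```

Request:
{"op": "carry_out", "data": {"targets": [[0,0,0.003,0,0,0],[0,0,0,0,0,0]]}}

```text
time_s: 8.65
tcp_pos: [0.5277, -0.1503, 0.0236]
eef_rot: [-180.0, -0.0, -67.3]
contact_force: [0.1, -0.8, 0.3]
gripper_width: 0.0003
gripper_force: 0.0
```

```bash
python3 snap.py p3
python3 - <<'E'
from h import *
o=np.array([.5465,-.1420,0]);a=np.radians(22.7);u=np.array([np.cos(a),np.sin(a),0])
s=r.get_state();print((s['tcp_pos']-o)@u,s['contact_force'])
cv2.imwrite('pics/p3c.png',cv2.resize(cv2.imread('pics/p3.png')[180:340,120:400],None,fx=2,fy=2))
E
```

```text
8.65 [ 0.52770078 -0.15025937  0.02355748] [-1.79999036e+02 -7.12398313e-04 -6.72962261e+01] [  4.6  19.6 -28.    0.  -42.4  18.1] 0.1423635252521024
-0.02048759856140227 [-0.40310313  0.03942211  0.02144478]
```

View pics/p3c.png

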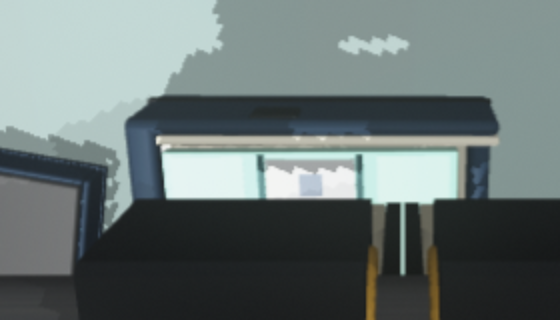

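Run:
```python
from h import *
import pickle
c,s=pickle.load(open('pics/p3.pkl','rb'))
o=np.array([.5465,-.1420,0]);a=np.radians(22.7);u=np.array([np.cos(a),np.sin(a),0]);v=np.array([-u[1],u[0],0]);z=np.array([0,0,1])
def tl(d,y,t): t=np.radians(t);return o+z*.0245+ (u*np.cos(t)+z*np.sin(t))*d+(-u*np.sin(t)+z*np.cos(t))*.004+v*y
for t in(0,10,20,30): print(t,((proj(c,[tl(.041,-.0175,t),tl(-.034,-.0175,t),tl(.0035,-.0086,t)])-[120,180])*2).round(0).tolist())
print('tip',((proj(c,[s['tcp_pos']-[0,0,.008]])-[120,180])*2).round(0), s['tcp_pos'],c['eye'])
im=r.capture('scene'); sc=r.camera_info('scene'); q=proj(sc,[s['tcp_pos']-[0,0,.008]])[0].astype(int); print(q)
q=(352,270); cv2.imwrite('pics/sc1.png',cv2.resize(im[q[1]-60:q[1]+40,q[0]-70:q[0]+70,::-1],None,fx=5,fy=5,interpolation=cv2.INTER_CUBIC))
```

```text
0 [[161.0, 150.0], [458.0, 150.0], [311.0, 184.0]]
10 [[157.0, 159.0], [457.0, 143.0], [313.0, 184.0]]
20 [[158.0, 169.0], [452.0, 137.0], [317.0, 185.0]]
30 [[166.0, 178.0], [444.0, 131.0], [320.0, 185.0]]
tip [[405. 195.]] [ 0.52770078 -0.15025937  0.02355748] [ 0.55693118 -0.21808577  0.20362879]
[339 280]
```

View pics/sc1.png

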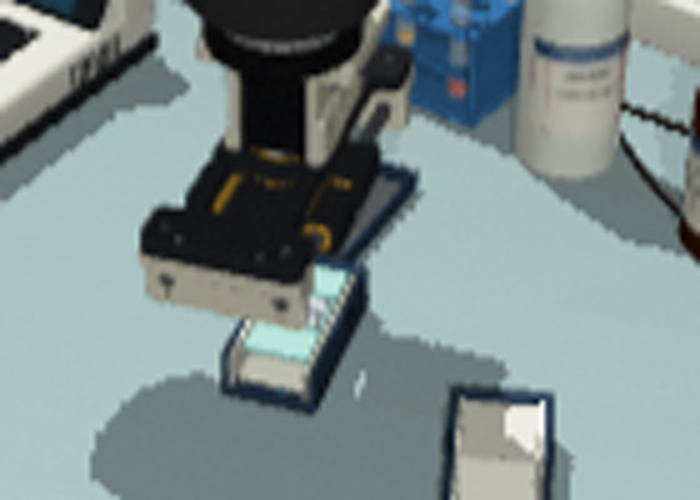

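The projection shows the glass still level at 0° and no contact force, and the scene picture shows the fingertips hovering above it. In the wrist views the pad's front corner works out about 20 mm *behind* the stated TCP. So I calibrate the tip by lowering in small steps until it touches.

Request:
{"op": "carry_out", "data": {"targets": [[0,0.01,0,0,0,0],[0,0,0.01,0,0,0],[0,0,0.008,0,0,0],[0,0,0,0,0,0]]}}

```text
time_s: 9.25
tcp_pos: [0.5228, -0.1522, 0.0141]
eef_rot: [180.0, 0.0, -67.3]
contact_force: [-0.2, -0.1, 0.2]
gripper_width: 0.0005
gripper_force: 0.0
```

Request:
{"op": "carry_out", "data": {"targets": [[0,0,0.004,0,0,0],[0,0,0.004,0,0,0],[0,0,0,0,0,0]]}}

```text
time_s: 9.62
tcp_pos: [0.523, -0.1522, 0.0104]
eef_rot: [180.0, 0.0, -67.3]
contact_force: [-1.1, -0.6, -0.2]
gripper_width: 0.0003
gripper_force: 0.0
```

```bash
python3 snap.py p4
python3 - <<'E'
from h import *
import pickle
s0=r.camera_info('scene'); print('glass ctr in scene',proj(s0,[[.5497,-.1406,.0285]]))
im=r.capture('scene'); q=(342,272)
a=cv2.resize(im[q[1]-35:q[1]+35,q[0]-50:q[0]+50,::-1],(420,294),interpolation=cv2.INTER_CUBIC)
b=cv2.resize(cv2.imread('pics/p4.png')[180:340,120:400],(514,294))
cv2.imwrite('pics/p4c.png',np.hstack([a,b])[:, :800])
E
```

```text
9.625 [ 0.5229768  -0.15217899  0.01037852] [ 1.79981433e+02  6.36000633e-03 -6.72955631e+01] [  4.4  20.4 -29.2  -0.  -40.4  18.3] 0.27485159886229255
glass ctr in scene [[342.25218468 271.47131799]]
```

View pics/p4c.png

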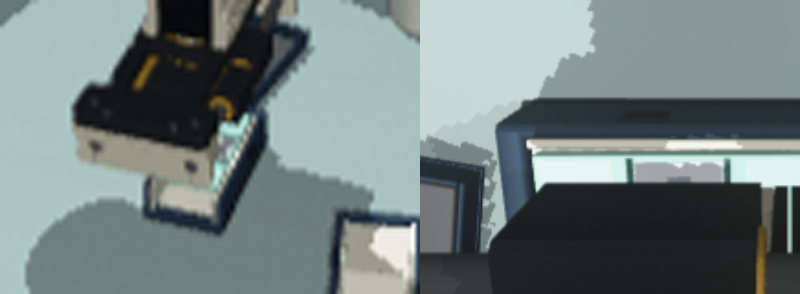

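The projected glass centre in the scene view, (342,271.5), matches what is seen, so the calibration is good. The glass is still level and the tips are short of the stated length. From here I use numbers only: a small tilt gauge from the wrist view.

```bash
cat > tilt.py <<'E'
from h import *
import pickle,sys
o=np.array([.5465,-.1420,0]);a=np.radians(22.7);u=np.array([np.cos(a),np.sin(a),0]);v=np.array([-u[1],u[0],0]);z=np.array([0,0,1])
def tl(d,y,t,s=0): t=np.radians(t);return o+z*.0245+(u*np.cos(t)+z*np.sin(t))*(d-s)+(-u*np.sin(t)+z*np.cos(t))*.004+v*y
def tops(n):
    im=cv2.imread(f'pics/{n}.png').astype(int); c,s=pickle.load(open(f'pics/{n}.pkl','rb'))
    g=(im[...,1]-im[...,2]>15)&(im[...,1]>140)
    for d in(.034,.022,-.012):
        p=proj(c,[tl(d,-.0175,t,sl) for t,sl in((0,0),(15,0),(30,0),(30,.008))])
        x=int(round(p[0,0])); R=np.flatnonzero(g[int(p[:,1].min())-15:int(p[:,1].max())+15,x])+int(p[:,1].min())-15
        print(d,x,'green rows',R[:1],R[-1:],'pred rows t0,15,30,30slid',p[:,1].round(1))
if __name__=='__main__': tops(sys.argv[1])
E
python3 tilt.py p3; python3 tilt.py p4
```

```text
0.034 214 green rows [256] [279] pred rows t0,15,30,30slid [255.2 260.8 266.2 263.4]
0.022 238 green rows [256] [275] pred rows t0,15,30,30slid [255.2 258.7 262.  259.3]
-0.012 305 green rows [255] [269] pred rows t0,15,30,30slid [255.2 253.3 251.3 249.1]
0.034 196 green rows [264] [279] pred rows t0,15,30,30slid [263.8 270.2 276.6 273.2]
0.022 221 green rows [264] [279] pred rows t0,15,30,30slid [263.8 267.8 271.6 268.5]
-0.012 294 green rows [264] [277] pred rows t0,15,30,30slid [263.7 261.5 259.3 256.7]
```

Request:
{"op": "carry_out", "data": {"targets": [[0,0,0.004,0,0,0],[0,0,0.004,0,0,0],[0,0,0.004,0,0,0],[0,0,0,0,0,0]]}}

```text
time_s: 10.22
tcp_pos: [0.5229, -0.1522, 0.0043]
eef_rot: [180.0, 0.0, -67.3]
contact_force: [-0.5, 0.1, 0.5]
gripper_width: 0.0006
gripper_force: 0.0
```

```bash
python3 snap.py p5; python3 tilt.py p5
```

```text
10.225 [ 0.52292342 -0.15219264  0.00433819] [ 1.79976679e+02  8.59900752e-03 -6.73003195e+01] [  4.4  20.9 -29.5  -0.  -39.7  18.3] 0.2750888887595308
0.034 191 green rows [274] [279] pred rows t0,15,30,30slid [268.2 275.1 282.  278.3]
0.022 217 green rows [272] [279] pred rows t0,15,30,30slid [268.2 272.5 276.6 273.2]
-0.012 292 green rows [267] [278] pred rows t0,15,30,30slid [268.1 265.7 263.4 260.7]
```

It is tilting (~13°). Contact fits the true fingertip being 20 mm behind the TCP, i.e. the tool is 28 mm shorter than stated, so I use tip = TCP − 20 mm from here. I keep pressing to full tilt, then drag down the ramp.

Request:
{"op": "carry_out", "data": {"targets": [[0,0,0.004,0,0,0],[0,0,0.004,0,0,0],[0,0,0.003,0,0,0],[0,0,0,0,0,0]]}}

```text
time_s: 10.78
tcp_pos: [0.5227, -0.1524, -0.0006]
eef_rot: [180.0, -0.0, -67.3]
contact_force: [-2.1, -0.4, 6.2]
gripper_width: 0.0005
gripper_force: 3.2
```

```bash
python3 snap.py p6; python3 tilt.py p6
```

```text
10.775 [ 0.522749   -0.15243009 -0.0006091 ] [ 1.79962456e+02 -5.63286157e-03 -6.72878879e+01] [  4.4  21.3 -29.8   0.  -39.   18.3] 0.18968207541584187
0.034 187 green rows [] [] pred rows t0,15,30,30slid [272.3 279.7 287.  283.1]
0.022 214 green rows [] [] pred rows t0,15,30,30slid [272.3 276.9 281.3 277.7]
-0.012 291 green rows [269] [271] pred rows t0,15,30,30slid [272.3 269.8 267.3 264.4]
```

Request:
{"op": "carry_out", "data": {"targets": [[0,0.006,0.003,0,0,0],[0,0.006,0.0035,0,0,0],[0,0.006,0.0035,0,0,0],[0,0,0,0,0,0]]}}

```text
time_s: 11.32
tcp_pos: [0.5171, -0.1558, -0.0045]
eef_rot: [-179.8, -0.1, -67.2]
contact_force: [0.6, -0.3, 8.6]
gripper_width: 0.0004
gripper_force: 3.5
```

Request:
{"op": "carry_out", "data": {"targets": [[0,0.002,-0.006,0,0,0],[0,0,-0.02,0,0,0],[0,0,-0.1,0,0,0],[0,0,-0.1,0,0,0],[0,0,0,0,0,0]]}}

```text
time_s: 11.95
tcp_pos: [0.5167, -0.1562, 0.1117]
eef_rot: [-179.6, -0.2, -67.3]
contact_force: [0.4, -0.5, -0.2]
gripper_width: 0.0008
gripper_force: 0.0
```

```bash
python3 snap.py p7; python3 tilt.py p7; python3 -c "
from tilt import *
c,s=pickle.load(open('pics/p7.pkl','rb'))
print(proj(c,[tl(d,y,30,.008) for d in(.041,-.034) for y in(-.0175,.0175)]).round(0).tolist())
print(proj(c,[tl(d,y,0,0) for d in(.041,-.034) for y in(-.0175,.0175)]).round(0).tolist())"
```

```text
11.95 [ 0.51666377 -0.15619546  0.11167899] [-179.58435872   -0.193324    -67.2623825 ] [  4.   12.3 -24.2   0.1 -53.1  18.7] 3.8508230609702148
0.034 232 green rows [] [] pred rows t0,15,30,30slid [220.1 222.7 225.1 223.9]
0.022 248 green rows [223] [237] pred rows t0,15,30,30slid [220.1 221.8 223.3 222.1]
-0.012 294 green rows [219] [220] pred rows t0,15,30,30slid [220.2 219.3 218.4 217.3]
[[237.0, 225.0], [240.0, 272.0], [330.0, 215.0], [329.0, 256.0]]
[[223.0, 220.0], [226.0, 265.0], [324.0, 220.0], [324.0, 265.0]]
```

Request:
{"op": "carry_out", "data": {"targets": [[0,0,0,0,0,0.17],[0,0,0,0,0,0.17],[0,0,0,0,0,0.17],[0,0,0,0,0,0.17],[0,0,0,0,0,0.17]], "hand": 0.8}}

```text
time_s: 12.62
tcp_pos: [0.5128, -0.156, 0.1058]
eef_rot: [179.9, -0.1, -118.6]
contact_force: [0.4, -0.2, -0.2]
gripper_width: 0.0451
gripper_force: 0.0
```

Request:
{"op": "carry_out", "data": {"targets": [[0,0,0,0,0,0.17],[0,0,0,0,0,0.17],[0,0,0,0,0,0.17],[0,0,0,0,0,0.14],[-0.08,0,-0.03,0,0,0]]}}

```text
time_s: 13.25
tcp_pos: [0.5475, -0.141, 0.1202]
eef_rot: [179.9, -0.3, -157.5]
contact_force: [1.5, -0.2, 0.5]
gripper_width: 0.0701
gripper_force: 0.0
```

Request:
{"op": "carry_out", "data": {"targets": [[-0.06,0,-0.03,0,0,0],[0,0,0,0,0,0],[0,0,0,0,0,0]]}}

```text
time_s: 13.62
tcp_pos: [0.577, -0.129, 0.1356]
eef_rot: [179.9, -0.1, -157.3]
contact_force: [-0.8, -0.1, -0.5]
gripper_width: 0.0701
gripper_force: 0.0
```

```bash
python3 snap.py g1
cat > gl.py <<'E'
from tilt import *
import sys
n=sys.argv[1]; c,s=pickle.load(open(f'pics/{n}.pkl','rb')); im=cv2.imread(f'pics/{n}.png').astype(int)
print('TCP u,v',(s['tcp_pos']-o)@u,(s['tcp_pos']-o)@v)
pr=proj(c,[tl(d,y,30,.0085) for d,y in((.041,-.0175),(-.034,-.0175),(-.034,.0175),(.041,.0175))]); print('pred tilted',pr.round(0).tolist())
p0=proj(c,[tl(d,y,0) for d,y in((.041,-.0175),(-.034,-.0175),(-.034,.0175),(.041,.0175))]); print('pred level',p0.round(0).tolist())
x0,y0=np.vstack([pr,p0]).min(0).astype(int)-8; x1,y1=np.vstack([pr,p0]).max(0).astype(int)+8
B,G,R_=im[...,0],im[...,1],im[...,2]
m=((G-R_>14)&(G>90)&(G>=B-12)).astype(np.uint8); M=np.zeros_like(m); M[y0:y1,x0:x1]=m[y0:y1,x0:x1]
M=cv2.morphologyEx(M,cv2.MORPH_OPEN,np.ones((3,3)))
k,l,st,ce=cv2.connectedComponentsWithStats(M); pts=[]
for i in range(1,k):
    if st[i,4]>60: print('blob',st[i],ce[i].round(0)); pts.append(np.argwhere(l==i)[:,::-1])
print('minarearect',cv2.boxPoints(cv2.minAreaRect(np.vstack(pts).astype(np.float32))).round(1).tolist())
E
python3 gl.py g1
```

```text
13.625 [ 0.57703632 -0.12896322  0.13555277] [ 1.79923694e+02 -1.42950661e-01 -1.57311697e+02] [  6.3  15.9 -15.5  -0.  -58.7 -73.6] 0.5204323354759671
TCP u,v 0.03320189100188682 0.0002427735843448381
pred tilted [[298.0, 228.0], [299.0, 140.0], [342.0, 140.0], [344.0, 228.0]]
pred level [[299.0, 241.0], [298.0, 146.0], [344.0, 146.0], [342.0, 241.0]]
blob [ 298  141   46   89 3003] [320. 186.]
minarearect [[298.0, 229.0], [298.0, 141.0], [343.0, 141.0], [343.0, 229.0]]
```

Blob corners, rows 141–229 and columns 298–343, match the tilted and slid prediction, so step 1 is met. Next I work out the tilted grasp.

```bash
cat > gr.py <<'E'
from tilt import *
th=np.radians(30); zt=.5*u-np.cos(th)*z; xt=-(np.cos(th)*u+.5*z); M=np.c_[xt,np.cross(zt,xt),zt]; E=R.from_matrix(M).as_euler('xyz',degrees=True)
def pt(d,h): return o+.0245*z+(np.cos(th)*u+.5*z)*d-zt*h
T=pt(.0235,-.0003)+.0195*zt
if __name__=='__main__':
    s=r.get_state(); print(E,T,s['tcp_pos'],s['gripper_width'])
    print('to pre (tool now):',delta(T-.05*zt,E)); print('to grasp (tool now)',delta(T,E))
E
python3 gr.py
```

```text
[-180.    30.  -157.3] [ 0.57440825 -0.13032573  0.0191027 ] [ 0.5769239  -0.12915651  0.13574635] 0.06970273342418037
to pre (tool now): (array([ 0.0552, -0.0004,  0.1468]), array([ 0.001 , -0.5022, -0.0006]))
to grasp (tool now) (array([ 0.005 , -0.0005,  0.2333]), array([ 0.001 , -0.5022, -0.0006]))
```

Request:
{"op": "carry_out", "data": {"targets": [[0,0,0,0,-0.167,0],[0,0,0,0,-0.167,0],[0,0,0,0,-0.166,0],[0,0,0,0,0,0],[0,0,0,0,0,0]]}}

```text
time_s: 14.3
tcp_pos: [0.578, -0.13, 0.1373]
eef_rot: [-180.0, 29.9, -157.4]
contact_force: [0.6, -0.6, 0.1]
gripper_width: 0.07
gripper_force: 0.0
```

```bash
python3 gr.py
```

```text
[-180.    30.  -157.3] [ 0.57440825 -0.13032573  0.0191027 ] [ 0.57803404 -0.12999242  0.13729101] 0.07000868389832864
to pre (tool now): (array([0.1241, 0.0022, 0.1014]), array([-0.001 , -0.001 , -0.0007]))
to grasp (tool now) (array([0.124 , 0.0023, 0.2014]), array([-0.001 , -0.001 , -0.0007]))
```

Request:
{"op": "carry_out", "data": {"targets": [[0.062,0.001,0.03,0,0,0],[0.062,0.001,0.03,0,0,0],[0,0,0.041,0,0,0],[0,0,0.03,0,0,0],[0,0,0,0,0,0]]}}

```text
time_s: 14.92
tcp_pos: [0.559, -0.1356, 0.0482]
eef_rot: [179.9, 29.9, -157.3]
contact_force: [-0.1, 0.8, 1.4]
gripper_width: 0.0701
gripper_force: 0.0
```

```bash
python3 gr.py; python3 snap.py g2; python3 gl.py g2
```

```text
[-180.    30.  -157.3] [ 0.57440825 -0.13032573  0.0191027 ] [ 0.55903485 -0.13562352  0.0481679 ] 0.07007250171498085
to pre (tool now): (array([ 0.001 , -0.002 , -0.0334]), array([ 0.0015, -0.002 ,  0.0007]))
to grasp (tool now) (array([ 0.0008, -0.0022,  0.0666]), array([ 0.0015, -0.002 ,  0.0007]))
14.925 [ 0.55903485 -0.13562352  0.0481679 ] [ 179.93273482   29.87875713 -157.25491169] [ -8.3  12.5 -29.2 -35.4 -26.5 -30. ] 1.9571438324561141
TCP u,v 0.014024598421933878 0.0010452712836464175
pred tilted [[289.0, 289.0], [285.0, 151.0], [355.0, 151.0], [351.0, 289.0]]
pred level [[292.0, 283.0], [283.0, 185.0], [357.0, 185.0], [348.0, 283.0]]
blob [ 285  155   69  136 6780] [319. 220.]
blob [274 259  28  38 285] [281. 285.]
minarearect [[273.20001220703125, 296.0], [276.3999938964844, 153.3000030517578], [353.3999938964844, 155.0], [350.20001220703125, 297.70001220703125]]
```

Request:
{"op": "carry_out", "data": {"targets": [[0.001,-0.002,0.03,0,0,0],[0,0,0.024,0,0,0],[0,0,0.01,0,0,0],[0,0,0,0,0,0],[0,0,0,0,0,0]]}}

```text
time_s: 15.6
tcp_pos: [0.5735, -0.1312, 0.0215]
eef_rot: [-180.0, 30.0, -157.3]
contact_force: [0.7, -0.0, 0.8]
gripper_width: 0.0701
gripper_force: 0.0
```

```bash
python3 gr.py
```

```text
[-180.    30.  -157.3] [ 0.57440825 -0.13032573  0.0191027 ] [ 0.57349745 -0.13120064  0.02152706] 0.07007218293693493
to pre (tool now): (array([ 0.0004,  0.0009, -0.0946]), array([-0.0001,  0.0001,  0.0001]))
to grasp (tool now) (array([0.0004, 0.0009, 0.0054]), array([-0.0001,  0.0001,  0.0001]))
```

Request:
{"op": "carry_out", "data": {"targets": [[0,0.001,0.005,0,0,0],[0,0,0,0,0,0]]}}

```text
time_s: 15.85
tcp_pos: [0.5745, -0.1301, 0.0193]
eef_rot: [-180.0, 30.0, -157.3]
contact_force: [0.1, -0.0, 0.5]
gripper_width: 0.0702
gripper_force: 0.0
```

Request:
{"op": "carry_out", "data": {"targets": [[0,0,0,0,0,0],[0,0,0,0,0,0],[0,0,0,0,0,0],[0,0,0,0,0,0],[0,0,0,0,0,0]], "hand": 0, "squeeze": 15}}

```text
time_s: 16.48
tcp_pos: [0.5745, -0.1302, 0.0192]
eef_rot: [-180.0, 30.0, -157.3]
contact_force: [-0.2, -0.6, -0.2]
gripper_width: 0.0342
gripper_force: 15.0
```

Request:
{"op": "carry_out", "data": {"targets": [[0,0,-0.008,0,0,0],[0,0,-0.02,0,0,0],[0,0,-0.04,0,0,0],[0,0,-0.06,0,0,0],[0,0,0,0,0,0]]}}

```text
time_s: 17.1
tcp_pos: [0.5449, -0.143, 0.0772]
eef_rot: [-179.8, 30.2, -157.2]
contact_force: [0.3, -0.1, -0.7]
gripper_width: 0.0345
gripper_force: 15.0
```

```bash
python3 snap.py h1
cat > held.py <<'E'
from h import *
import pickle,sys
n=sys.argv[1]; c,s=pickle.load(open(f'pics/{n}.pkl','rb')); im=cv2.imread(f'pics/{n}.png').astype(int); M=rot(s['eef_rot'])
def tp(x,y,zz): return s['tcp_pos']+M@np.array([x,y,zz])
pr=proj(c,[tp(x,y,-.0232) for x in(-.009,.066) for y in(-.0175,.0175)]); print('pred held corners',pr.round(1).tolist())
G,R_,B=im[...,1],im[...,2],im[...,0]
m=((G-R_>14)&(G>90)&(G>=B-12)).astype(np.uint8); W=np.zeros_like(m); a=pr.min(0).astype(int)-12;b=pr.max(0).astype(int)+12; W[a[1]:b[1],a[0]:b[0]]=m[a[1]:b[1],a[0]:b[0]]
W=cv2.morphologyEx(W,cv2.MORPH_OPEN,np.ones((3,3)))
k,l,st,ce=cv2.connectedComponentsWithStats(W)
for i in range(1,k):
    if st[i,4]>150:
        q=np.argwhere(l==i)[:,::-1].astype(np.float32); print(st[i],cv2.boxPoints(cv2.minAreaRect(q)).round(1).tolist())
# row-wise left/right edges
for y in np.linspace(pr[:,1].min()+8,pr[:,1].max()-8,8).astype(int):
    x=np.flatnonzero(W[y]); print(y,x[:1],x[-1:])
E
python3 held.py h1
```

```text
17.1 [ 0.54486193 -0.14304642  0.07716948] [-179.84794818   30.15368361 -157.21868511] [ -8.9   8.8 -29.9 -32.7 -29.  -32.5] 2.480394557913888
pred held corners [[285.1, 317.3], [359.0, 317.2], [280.2, 154.5], [364.0, 154.5]]
[  268   142   108   176 11788] [[268.0, 142.0], [375.0, 142.0], [375.0, 317.0], [268.0, 317.0]]
162 [268] [375]
183 [283] [375]
204 [268] [375]
225 [268] [375]
246 [268] [375]
267 [268] [359]
288 [284] [358]
309 [284] [358]
```

Request:
{"op": "carry_out", "data": {"targets": [[0,0,-0.05,0,0.1,0],[0,0,-0.05,0,0.1,0],[0,0,0,0,0.1,0],[0,0,0,0,0.1,0],[0,0,0,0,0.1,0]]}}

```text
time_s: 17.77
tcp_pos: [0.5238, -0.1511, 0.1189]
eef_rot: [180.0, -0.2, -157.3]
contact_force: [0.1, 0.1, -0.5]
gripper_width: 0.034
gripper_force: 15.0
```

Request:
{"op": "carry_out", "data": {"targets": [[0,0,0,0,0,0.133],[0,0,0,0,0,0.132],[0,0,0,0,0,0]]}}

```text
time_s: 18.15
tcp_pos: [0.5237, -0.151, 0.1182]
eef_rot: [180.0, -0.1, -173.1]
contact_force: [0.2, -0.3, -0.9]
gripper_width: 0.0342
gripper_force: 15.0
```

```bash
cat > nest.py <<'E'
from h import *
N=np.array([.5741,.1731,.046]);a=np.radians(6.8);nu=np.array([np.cos(a),np.sin(a),0])
if __name__=='__main__':
    import sys; gx,gy=(float(x)/1e3 for x in sys.argv[1:3]); h=float(sys.argv[3])/1e3   # glass centre in tool x,y (mm); TCP height mm
    nv=np.array([nu[1],-nu[0],0]) # tool y when yaw=6.8-180 : (sin,-cos)
    M=rot([180,0,-173.2]); T=N-M@np.array([gx,gy,0]); T[2]=h
    s=r.get_state(); print(T,s['tcp_pos'],s['eef_rot'],s['gripper_width'],s['gripper_force'],s['contact_force']); print(delta(T,[180,0,-173.2]))
E
python3 nest.py 28.5 0 110
```

```text
[0.60239952 0.17647451 0.11      ] [ 0.52371636 -0.15101209  0.11821741] [ 1.79976356e+02 -8.56040653e-02 -1.73136071e+02] 0.034206567080586454 15.000629872083664 [ 0.16662989 -0.29686268 -0.87401157]
(array([-0.2345,  0.6315,  0.0163]), array([ 0.0004, -0.0014,  0.0011]))
```

Request:
{"op": "carry_out", "data": {"targets": [[-0.02,0.06,0,0,0,0],[-0.036,0.095,0,0,0,0],[-0.036,0.095,0,0,0,0],[-0.036,0.095,0,0,0,0],[-0.036,0.095,0,0,0,0]]}}

```text
time_s: 18.77
tcp_pos: [0.5794, 0.0785, 0.1189]
eef_rot: [180.0, -0.0, -173.0]
contact_force: [0.7, -0.8, 0.7]
gripper_width: 0.034
gripper_force: 15.0
```

Request:
{"op": "carry_out", "data": {"targets": [[-0.036,0.095,0,0,0,0],[-0.034,0.096,0,0,0,0],[0,0,0,0,0,0],[0,0,0,0,0,0]]}}

```text
time_s: 19.27
tcp_pos: [0.6023, 0.1758, 0.1184]
eef_rot: [-180.0, -0.1, -173.0]
contact_force: [-0.0, -0.4, 0.1]
gripper_width: 0.0342
gripper_force: 15.0
```

```bash
python3 nest.py 28.5 0 75; python3 snap.py h2; python3 held.py h2
python3 - <<'E'
from h import *
im=cv2.imread('pics/h2.png'); 
for y in (160,190,220,250,280,300): print(y,[im[y,x].tolist() for x in range(264,380,8)])
print([ (y,im[y,300].tolist()) for y in range(130,180,4)])
E
```

```text
[0.60239952 0.17647451 0.075     ] [0.60227766 0.17575945 0.11841118] [-1.79971223e+02 -7.85546665e-02 -1.73043500e+02] 0.03424303597914837 14.999530613422394 [-0.0277122  -0.42302934  0.05694371]
(array([-0.0005,  0.0014,  0.0868]), array([-0.0005, -0.0013,  0.0026]))
19.275 [0.60227766 0.17575945 0.11841118] [-1.79971223e+02 -7.85546665e-02 -1.73043500e+02] [  34.1   19.9  -12.1   -0.   -58.  -117.1] 1.056308457954691
pred held corners [[284.5, 316.8], [358.3, 316.8], [279.7, 154.5], [363.2, 154.5]]
[ 283  158   77  109 5361] [[283.0, 158.0], [359.0, 158.0], [359.0, 266.0], [283.0, 266.0]]
[ 284  269   75   49 3673] [[284.0, 269.0], [358.0, 269.0], [358.0, 317.0], [284.0, 317.0]]
162 [283] [359]
183 [283] [359]
204 [283] [359]
225 [283] [359]
246 [283] [359]
267 [] []
287 [284] [358]
308 [284] [358]
160 [[44, 46, 43], [45, 47, 44], [44, 46, 42], [204, 217, 169], [204, 217, 169], [204, 217, 169], [205, 217, 170], [204, 217, 172], [206, 218, 173], [206, 218, 173], [206, 219, 172], [205, 218, 172], [62, 62, 57], [61, 62, 57], [62, 63, 59]]
190 [[42, 44, 40], [44, 46, 41], [44, 46, 41]
[... 775 characters left out ...]
8, 194], [221, 229, 196], [221, 229, 196], [222, 229, 196], [222, 229, 197], [221, 230, 198], [223, 230, 199], [221, 230, 231], [221, 231, 231], [206, 219, 221]]
300 [[80, 90, 92], [36, 38, 35], [36, 39, 34], [218, 227, 192], [218, 228, 193], [219, 228, 193], [220, 229, 195], [221, 229, 195], [221, 229, 195], [221, 229, 196], [222, 229, 198], [223, 230, 199], [40, 42, 37], [39, 41, 37], [91, 103, 104]]
[(130, [55, 56, 53]), (134, [53, 54, 50]), (138, [46, 48, 44]), (142, [119, 123, 121]), (146, [49, 51, 47]), (150, [46, 49, 43]), (154, [46, 49, 43]), (158, [159, 171, 130]), (162, [212, 223, 182]), (166, [222, 229, 196]), (170, [221, 229, 196]), (174, [222, 229, 196]), (178, [222, 229, 196])]
```

The held glass looks narrower at its free end (77 px against 83.5 predicted), so it droops in the grip. I fit the droop from edge rows and widths.

```bash
cat > droop.py <<'E'
from h import *
import pickle,sys
from scipy.optimize import least_squares
n=sys.argv[1]; c,s=pickle.load(open(f'pics/{n}.pkl','rb')); im=cv2.imread(f'pics/{n}.png'); M=rot(s['eef_rot'])
hsv=cv2.cvtColor(im,cv2.COLOR_BGR2GRAY).astype(float)
# subpixel side edges per row: strongest gradient near left/right
def edge(y,x0,x1):
    g=np.abs(np.diff(hsv[y-1:y+2].mean(0)[x0:x1])); i=g.argmax(); w=g[max(0,i-2):i+3]; return x0+.5+(np.arange(max(0,i-2),i+3)[:len(w)]@w)/w.sum()
L0,R0,T0=(int(v) for v in sys.argv[2:5])
rows=[y for y in range(T0+6,T0+100,6)]+[T0+130,T0+142,T0+148]
obs=[(y,edge(y,L0-8,L0+9),edge(y,R0-8,R0+9)) for y in rows]
g=np.abs(np.diff(hsv[T0-10:T0+10,L0+10:R0-10].mean(1))); top=T0-10+.5+(np.arange(len(g))@g)/g.sum()
def pts(p,d,y):  # d from far end along the glass
    f,xf,zf,y0,psi=p; return s['tcp_pos']+M@np.array([xf+d*np.cos(f),y0+y+psi*d,zf+d*np.sin(f)])
def res(p):
    dd=np.linspace(0,.075,16); l=proj(c,[pts(p,d,-.0175) for d in dd]); q=proj(c,[pts(p,d,.0175) for d in dd])
    out=[]
    if l[0,0]>q[0,0]: l,q=q,l
    for y,a,b in obs: out+=[np.interp(y,l[::-1,1],l[::-1,0])-a,np.interp(y,q[::-1,1],q[::-1,0])-b]
    return np.array(out+[3*((l[-1,1]+q[-1,1])/2-top)])
# far end's place in x is known from the grasp
for xf in(-.0075,-.009,-.0105):
    f=least_squares(lambda p:np.r_[res([p[0],xf,p[1],p[2],p[3]])],[0,-.023,0,0],loss='soft_l1')
    print('xfar',xf,'droop deg',np.degrees(f.x[0]).round(2),'ztop far',f.x[1].round(4),'y0',f.x[2].round(4),'psi',np.degrees(f.x[3]).round(2),'cost',f.cost.round(2))
print(top,[(y,round(a,1),round(b,1)) for y,a,b in obs][::4])
E
python3 droop.py h2 283 359 158
```

```text
xfar -0.0075 droop deg 18.28 ztop far -0.0293 y0 -0.0003 psi 0.01 cost 6.38
xfar -0.009 droop deg 13.92 ztop far -0.026 y0 -0.0003 psi -0.01 cost 1.94
xfar -0.0105 droop deg 7.74 ztop far -0.021 y0 -0.0002 psi -0.02 cost 0.93
158.15932328449458 [(164, np.float64(282.6), np.float64(358.9)), (188, np.float64(282.8), np.float64(358.9)), (212, np.float64(283.0), np.float64(358.7)), (236, np.float64(283.1), np.float64(358.5)), (288, np.float64(283.8), np.float64(358.0))]
```

Run:
```python
import cv2,numpy as np
im=cv2.imread('pics/h2.png').astype(int)
p=im[:,290:296].mean(1); print([(y,p[y].round(0).astype(int).tolist()) for y in range(192,275,2)])
g=im[...,1]; 
for x0,x1 in((290,316),(326,352)):
    b=g[205:265,x0:x1]; m=(b<140); k=cv2.connectedComponentsWithStats(m.astype(np.uint8)); print([(s.tolist(),(c+[x0,205]).round(1).tolist()) for s,c in zip(k[2][1:],k[3][1:]) if s[4]>10])
```

```text
[(192, [221, 229, 196]), (194, [221, 229, 196]), (196, [221, 229, 196]), (198, [221, 229, 196]), (200, [221, 229, 196]), (202, [221, 229, 196]), (204, [210, 223, 178]), (206, [209, 222, 176]), (208, [209, 222, 176]), (210, [210, 221, 176]), (212, [95, 96, 70]), (214, [89, 90, 66]), (216, [164, 165, 155]), (218, [159, 159, 156]), (220, [159, 158, 156]), (222, [158, 158, 156]), (224, [159, 159, 156]), (226, [159, 159, 156]), (228, [158, 159, 156]), (230, [158, 158, 156]), (232, [158, 158, 156]), (234, [158, 158, 155]), (236, [158, 158, 155]), (238, [158, 158, 156]), (240, [158, 157, 156]), (242, [157, 157, 154]), (244, [157, 157, 154]), (246, [158, 158, 155]), (248, [157, 157, 155]), (250, [158, 158, 155]), (252, [157, 158, 154]), (254, [157, 157, 154]), (256, [158, 157, 154]), (258, [157, 157, 154]), (260, [156, 157, 154]), (262, [157, 157, 154]), (264, [167, 169, 157]), (266, [99, 102, 74]), (268, [86, 88, 64]), (270, [199, 210, 164]), (272, [203, 215, 168]), (274, [204, 215, 168])]
[([0, 7, 26, 3, 78], [302.5, 213.0]), ([6, 29, 13, 13, 169], [302.0, 240.0])]
[([0, 7, 26, 3, 78], [338.5, 213.0]), ([7, 29, 13, 13, 169], [339.0, 240.0])]
```

```bash
sed -i '/^# far end/,$d' droop.py
cat >> droop.py <<'E'
md,g1,g2=(float(v) for v in sys.argv[5:8])
def res2(p):
    q=p[:5]; gg=p[5]; r1=proj(c,[pts(q,.0375,0),pts(q,.0375+gg,0),pts(q,.0375-gg,0)])[:,1]-[md,g1,g2]
    return np.r_[res(q),3*r1]
f=least_squares(res2,[.1,-.01,-.023,0,0,.0123]); J=np.linalg.inv(f.jac.T@f.jac)*2*f.cost/(len(f.fun)-6)
print('droop',np.degrees(f.x[0]).round(2),'+-',np.degrees(J[0,0]**.5).round(2),'xfar,zfar,y0',f.x[1:4].round(4),'psi',np.degrees(f.x[4]).round(2),'g',f.x[5].round(4),'cost',f.cost.round(2))
q=f.x[:5]; print('centre of underside in tool',(M.T@(pts(q,.0375,0)-s['tcp_pos'])+.004*np.array([-np.sin(q[0]),0,np.cos(q[0])])).round(4))
E
python3 droop.py h2 283 359 158 240 213 267
```

```text
droop 9.97 +- 0.33 xfar,zfar,y0 [-0.01   -0.0229 -0.0002] psi -0.02 g 0.0126 cost 0.48
centre of underside in tool [ 0.0262 -0.0003 -0.0125]
```

The glass droops 10° in the grip and everything else is as planned. I turn the tool 10° about its y to level the glass, grip a little harder and measure again.

Request:
{"op": "carry_out", "data": {"targets": [[0,0,0,0,0.06,0],[0,0,0,0,0.06,0],[0,0,0,0,0.046,0],[0,0,0,0,0,0],[0,0,0,0,0,0]], "squeeze": 22}}

```text
time_s: 19.95
tcp_pos: [0.6026, 0.175, 0.1191]
eef_rot: [180.0, -9.9, -173.2]
contact_force: [0.5, 0.1, -0.9]
gripper_width: 0.034
gripper_force: 22.0
```

```bash
cat > feat.py <<'E'
import cv2,numpy as np,sys
im=cv2.imread(f'pics/{sys.argv[1]}.png').astype(int); g=im[...,1]
p=g[:,290:296].mean(1); d=np.diff(p)
T=next(y for y in range(140,185) if p[y:y+8].min()>150); print('top',T)
gr=[y for y in range(T+30,T+125) if p[y]<125]; print('grooves',gr)
m=(g[T+60:T+105,290:352]<140).astype(np.uint8); k=cv2.connectedComponentsWithStats(m); print([(s.tolist(),(c+[290,T+60]).round(1).tolist()) for s,c in zip(k[2][1:],k[3][1:]) if s[4]>60])
x=np.flatnonzero(g[T+10,260:380]>120)+260; print('L,R',x[0],x[-1])
E
python3 snap.py h3; python3 feat.py h3
```

```text
19.95 [0.60261787 0.17503373 0.1191048 ] [ 179.99737186   -9.92521763 -173.23199312] [  31.2   26.    -1.4   -4.3  -71.6 -112.8] 0.5893330180311417
top 158
grooves [212, 213, 214, 266, 267, 268]
[([30, 0, 3, 45, 127], [320.9, 241.2]), ([6, 16, 13, 13, 168], [302.0, 240.0]), ([43, 16, 13, 13, 168], [339.0, 240.0])]
L,R 260 359
```

```bash
cat > pl.py <<'E'
from nest import *
import sys
g=np.array([.0262,-.0003,-.0125]); E=[180,-10,-173.2]; M=rot(E)
s=r.get_state(); w=s['tcp_pos']+rot(s['eef_rot'])@g; print('glass underside rel nest (along,across,up) mm',np.round([(w-N)@nu*1e3,(w-N)@np.array([-nu[1],nu[0],0])*1e3,(w-N)[2]*1e3],1),'F',s['contact_force'].round(1),s['eef_rot'].round(2))
for h in(.03,.0015): print(h,delta(N+[0,0,h]-M@g,E))
E
python3 pl.py
```

```text
glass underside rel nest (along,across,up) mm [ 4.8 -1.5 90.2] F [ 0.5  0.5 -0.2] [ 179.99   -9.92 -173.21]
0.03 (array([-0.0112,  0.0031,  0.1203]), array([ 0.0002,  0.0014, -0.0002]))
0.0015 (array([-0.021 ,  0.0031,  0.1764]), array([ 0.0002,  0.0014, -0.0002]))
```

Request:
{"op": "carry_out", "data": {"targets": [[-0.004,0.001,0.04,0,0,0],[-0.004,0.001,0.04,0,0,0],[-0.003,0.001,0.04,0,0,0],[0,0,0,0,0,0],[0,0,0,0,0,0]]}}

```text
time_s: 20.62
tcp_pos: [0.5981, 0.1769, 0.0602]
eef_rot: [180.0, -9.9, -173.2]
contact_force: [0.2, -0.2, -0.0]
gripper_width: 0.0334
gripper_force: 22.0
```

```bash
python3 pl.py; python3 snap.py h4; python3 feat.py h4
python3 - <<'E'
# bars seen beside the glass in h4: compare with nest bars' predicted pixels
from nest import *
import pickle
c,s=pickle.load(open('pics/h4.pkl','rb')); im=cv2.imread('pics/h4.png'); nv=np.array([-nu[1],nu[0],0])
for nm,a,b in(('side+',0,.0215),('side-',0,-.0215),('front',-.0415,0)):
    p=proj(c,[N+nu*a+nv*b+[0,0,.0025]])[0]; x,y=p.round().astype(int); w=im[y-22:y+22,x-22:x+22].min(2)>90
    k=cv2.connectedComponentsWithStats(w.astype(np.uint8)); print(nm,p.round(1),[(t[4],(q+[x-22,y-22]).round(1).tolist()) for t,q in zip(k[2][1:],k[3][1:]) if t[4]>40])
E
```

```text
glass underside rel nest (along,across,up) mm [ 0.7  0.7 31. ] F [ 0.2 -0.2 -0. ] [ 179.99   -9.87 -173.17]
0.03 (array([ 0.001 , -0.0013,  0.0023]), array([0.0001, 0.0021, 0.0006]))
0.0015 (array([-0.0088, -0.0013,  0.0585]), array([0.0001, 0.0021, 0.0006]))
20.625 [0.59814685 0.1769429  0.06020515] [ 179.98850634   -9.87458185 -173.16505927] [  31.6   28.7   -5.4   -4.6  -64.9 -112.5] 0.5875348521375297
top 158
grooves [212, 213, 214, 266, 267, 268]
[([30, 0, 3, 45, 127], [320.9, 241.2]), ([7, 16, 12, 13, 154], [302.4, 240.1]), ([44, 16, 12, 13, 147], [339.6, 240.4])]
L,R 283 359
side+ [358.4 233.3] [(np.int32(1134), [349.0, 233.1])]
side- [280.9 233.3] [(np.int32(1084), [289.4, 233.5])]
front [319.6 157.1] [(np.int32(1144), [319.5, 165.5])]
```

Request:
{"op": "carry_out", "data": {"targets": [[-0.004,-0.001,0.026,0,0,0],[-0.003,0,0.016,0,0,0],[-0.001,0,0.009,0,0,0],[-0.001,0,0.006,0,0,0],[0,0,0,0,0,0]]}}

```text
time_s: 21.3
tcp_pos: [0.5972, 0.1762, 0.03]
eef_rot: [-180.0, -10.0, -173.2]
contact_force: [0.6, 0.2, -0.1]
gripper_width: 0.0337
gripper_force: 22.0
```

```bash
python3 pl.py; python3 snap.py h5; python3 feat.py h5
```

```text
glass underside rel nest (along,across,up) mm [-0.3 -0.   0.8] F [ 0.6  0.2 -0.1] [-179.99   -9.98 -173.21]
0.03 (array([ 0.0095, -0.    , -0.0575]), array([-0.0002,  0.0004, -0.0001]))
0.0015 (array([-0.0004,  0.    , -0.0014]), array([-0.0002,  0.0004, -0.0001]))
21.3 [0.59723948 0.17615682 0.02999691] [-179.98910701   -9.97863951 -173.20506671] [  31.5   30.5   -6.9   -4.7  -61.8 -112.2] 0.397223792413365
top 158
grooves [212, 213, 214, 266, 267, 268]
[([30, 0, 3, 45, 129], [321.0, 240.9]), ([7, 17, 12, 12, 144], [302.5, 240.5]), ([44, 17, 12, 12, 137], [339.2, 240.4])]
L,R 283 359
```

Request:
{"op": "carry_out", "data": {"targets": [[0,0,0.001,0,0,0],[0,0,0.001,0,0,0],[0,0,0,0,0,0]]}}

```text
time_s: 21.72
tcp_pos: [0.5971, 0.1762, 0.0293]
eef_rot: [180.0, -10.0, -173.2]
contact_force: [-0.3, -0.8, -0.3]
gripper_width: 0.0337
gripper_force: 22.0
```

Request:
{"op": "carry_out", "data": {"targets": [[0,0,0.001,0,0,0],[0,0,0.001,0,0,0],[0,0,0,0,0,0]]}}

```text
time_s: 22.1
tcp_pos: [0.5969, 0.1762, 0.0282]
eef_rot: [-180.0, -10.0, -173.2]
contact_force: [0.3, 0.2, 0.0]
gripper_width: 0.034
gripper_force: 22.0
```

Request:
{"op": "carry_out", "data": {"targets": [[0,0,0.001,0,0,0],[0,0,0.001,0,0,0],[0,0,0,0,0,0]]}}

```text
time_s: 22.48
tcp_pos: [0.5968, 0.1762, 0.0273]
eef_rot: [180.0, -10.0, -173.2]
contact_force: [-0.4, 0.2, 0.4]
gripper_width: 0.0336
gripper_force: 22.0
```

```bash
python3 pl.py; python3 snap.py h6; python3 feat.py h6
```

```text
glass underside rel nest (along,across,up) mm [-0.7  0.  -1.9] F [-0.4  0.2  0.4] [ 180.     -9.96 -173.2 ]
0.03 (array([ 0.0096, -0.0001, -0.063 ]), array([0.    , 0.0007, 0.    ]))
0.0015 (array([-0.0003, -0.0001, -0.0068]), array([0.    , 0.0007, 0.    ]))
22.475 [0.59680646 0.17615602 0.02729163] [ 179.99898041   -9.95706433 -173.1996443 ] [  31.6   30.6   -7.1   -4.7  -61.5 -112.2] 0.06421701933257953
top 158
grooves [212, 213, 214, 266, 267, 268]
[([30, 0, 3, 45, 135], [321.0, 240.0]), ([7, 17, 12, 12, 144], [302.5, 240.5]), ([44, 17, 12, 12, 144], [339.5, 240.5])]
L,R 282 359
```

Request:
{"op": "carry_out", "data": {"targets": [[0.0004,0,0.0012,0,0,0],[0,0,0,0,0,0]]}}

```text
time_s: 22.78
tcp_pos: [0.5968, 0.1762, 0.0271]
eef_rot: [180.0, -9.9, -173.2]
contact_force: [-0.5, -0.6, 2.7]
gripper_width: 0.0344
gripper_force: 22.0
```

Request:
{"op": "carry_out", "data": {"targets": [[0.0004,0,0.0012,0,0,0],[0,0,0,0,0,0]]}}

```text
time_s: 23.02
tcp_pos: [0.5968, 0.1762, 0.027]
eef_rot: [180.0, -9.9, -173.2]
contact_force: [-0.4, -0.1, 6.0]
gripper_width: 0.0337
gripper_force: 22.0
```

Request:
{"op": "carry_out", "data": {"targets": [[0.0004,0,0.0012,0,0,0],[0,0,0,0,0,0]]}}

```text
time_s: 23.28
tcp_pos: [0.5968, 0.1762, 0.027]
eef_rot: [180.0, -9.8, -173.2]
contact_force: [-0.8, -1.0, 8.2]
gripper_width: 0.034
gripper_force: 22.0
```

```bash
python3 pl.py; python3 snap.py h7; python3 feat.py h7; python3 droop.py h7 283 359 158 240.3 213 267
```

```text
glass underside rel nest (along,across,up) mm [-0.8  0.1 -2.2] F [-0.8 -1.   8.2] [ 179.99   -9.85 -173.16]
0.03 (array([ 0.0096, -0.0002, -0.0637]), array([0.    , 0.0026, 0.0006]))
0.0015 (array([-0.0002, -0.0002, -0.0075]), array([0.    , 0.0026, 0.0006]))
23.275 [0.59678699 0.17620851 0.02695531] [ 179.99351469   -9.84662619 -173.16260225] [  31.6   30.5   -7.2   -4.7  -61.3 -112.2] 0.07562457372495121
top 158
grooves [212, 213, 214, 267, 268]
[([30, 0, 3, 45, 116], [320.8, 242.1]), ([7, 17, 12, 12, 142], [302.4, 240.6]), ([44, 17, 12, 12, 143], [339.5, 240.5])]
L,R 282 359
droop 7.79 +- 1.09 xfar,zfar,y0 [-0.0096 -0.0236 -0.0002] psi -0.09 g 0.0125 cost 4.96
centre of underside in tool [ 0.027  -0.0002 -0.0146]
```

Floor contact at TCP z≈0.027. I ease the pressure and let go.

Request:
{"op": "carry_out", "data": {"targets": [[0,0,-0.0024,0,0,0],[0,0,0,0,0,0]]}}

```text
time_s: 23.58
tcp_pos: [0.5963, 0.1762, 0.0271]
eef_rot: [180.0, -9.9, -173.2]
contact_force: [0.7, 0.8, 5.3]
gripper_width: 0.0335
gripper_force: 22.0
```

Request:
{"op": "carry_out", "data": {"targets": [[0,0,0,0,0,0],[0,0,0,0,0,0],[0,0,0,0,0,0],[0,0,0,0,0,0]], "hand": 0.7}}

```text
time_s: 24.08
tcp_pos: [0.5959, 0.176, 0.0266]
eef_rot: [-180.0, -10.0, -173.2]
contact_force: [-0.2, 0.9, 2.3]
gripper_width: 0.0605
gripper_force: 0.8
```

Request:
{"op": "carry_out", "data": {"targets": [[0,0,-0.02,0,0,0],[0,0,-0.06,0,0,0],[0,0,-0.08,0,0,0],[-0.06,0,-0.06,0,0,0],[0,0,0,0,0,0]]}}

```text
time_s: 24.7
tcp_pos: [0.6471, 0.1823, 0.1324]
eef_rot: [179.9, -9.7, -173.2]
contact_force: [-0.5, 0.2, -0.2]
gripper_width: 0.0614
gripper_force: 0.0
```

Request:
{"op": "carry_out", "data": {"targets": [[0,0,0,0,-0.08,0],[0,0,0,0,-0.086,0],[0,0,0,0,0,0],[0,0,0,0,0,0]]}}

```text
time_s: 25.2
tcp_pos: [0.644, 0.1819, 0.1301]
eef_rot: [180.0, -0.1, -173.2]
contact_force: [-0.5, 0.3, -0.4]
gripper_width: 0.0613
gripper_force: 0.0
```

```bash
python3 snap.py n1
cat > chk.py <<'E'
from nest import *
import pickle,sys
n=sys.argv[1]; c,s=pickle.load(open(f'pics/{n}.pkl','rb')); im=cv2.imread(f'pics/{n}.png').astype(int); nv=np.array([-nu[1],nu[0],0])
pr=proj(c,[N+nu*a+nv*b+[0,0,.004] for a,b in((.0375,.0175),(-.0375,.0175),(-.0375,-.0175),(.0375,-.0175))]); print('pred',pr.round(1).tolist())
m=((im[...,1]-im[...,2]>14)&(im[...,1]>90)&(im[...,1]>=im[...,0]-12))|((abs(im[...,1]-im[...,2])<8)&(im[...,1]>130))
W=np.zeros(m.shape,np.uint8); W0=cv2.fillConvexPoly(W.copy(),cv2.convexHull((pr.mean(0)+(pr-pr.mean(0))*1.0).astype(np.int32)),1); W0=cv2.dilate(W0,np.ones((7,7)))
k,l,st,ce=cv2.connectedComponentsWithStats(cv2.morphologyEx((m&(W0>0)).astype(np.uint8),cv2.MORPH_OPEN,np.ones((3,3)))); 
for i in range(1,k):
    if st[i,4]>60: print(st[i].tolist(),ce[i].round(1))
q=np.argwhere(np.isin(l,[i for i in range(1,k) if st[i,4]>150]))[:,::-1].astype(np.float32)
bx=cv2.boxPoints(cv2.minAreaRect(q)); w=onz(c,bx,.05)
print(bx.round(1).tolist()); print('along/across mm',np.round(np.c_[(w-N)@nu,(w-N)@nv]*1e3,1).tolist(),'mean',np.round([(w.mean(0)-N)@nu*1e3,(w.mean(0)-N)@nv*1e3],1))
E
python3 chk.py n1
```

```text
25.2 [0.6439987  0.18191547 0.13007713] [ 1.79997298e+02 -5.06407718e-02 -1.73185766e+02] [  32.4   23.    -5.7   -0.   -61.3 -115.6] 1.045862770128816
pred [[344.9, 196.1], [347.0, 82.8], [294.0, 82.8], [296.1, 196.1]]
[295, 79, 53, 116, 5595] [321.1 136.2]
[[295.0, 79.0], [347.0, 79.0], [347.0, 194.0], [295.0, 194.0]]
along/across mm [[-39.8, -16.8], [-39.8, 17.4], [36.0, 18.9], [36.0, -18.2]] mean [-1.9  0.3]
```

```bash
cat > chk2.py <<'E'
from nest import *
import pickle,sys
n=sys.argv[1]; c,s=pickle.load(open(f'pics/{n}.pkl','rb')); g=cv2.imread(f'pics/{n}.png').astype(int)[...,1]; nv=np.array([-nu[1],nu[0],0])
p0=proj(c,[N+[0,0,.004]])[0].round().astype(int)
col=g[:,p0[0]-17:p0[0]-13].mean(1); print('profile',[(y,int(col[y])) for y in range(p0[1]-64,p0[1]-44,2)],[(y,int(col[y])) for y in range(p0[1]+44,p0[1]+66,2)])
b=(g[p0[1]-14:p0[1]+15,p0[0]-20:p0[0]+21]<140).astype(np.uint8); k=cv2.connectedComponentsWithStats(b)
d=np.array([q+[p0[0]-20,p0[1]-14] for t,q in zip(k[2][1:],k[3][1:]) if 20<t[4]<200 and abs(t[2]-t[3])<4]); print('dots',d.round(1).tolist())
w=onz(c,d,.05)-N; print('dots along/across mm',(np.c_[w@nu,w@nv]*1e3).round(1).tolist())
gr=[y for y in range(p0[1]-32,p0[1]+32) if col[y]<125]; print('grooves',gr,'centre along',((onz(c,[(p0[0],np.mean(gr))],.05)-N)@nu*1e3).round(1))
bars=onz(c,[],.05) if 0 else None
E
python3 chk2.py n1
```

```text
profile [(78, 177), (80, 115), (82, 217), (84, 230), (86, 229), (88, 230), (90, 230), (92, 230), (94, 229), (96, 229)] [(186, 229), (188, 229), (190, 229), (192, 217), (194, 99), (196, 42), (198, 120), (200, 151), (202, 132), (204, 79), (206, 42)]
dots [[307.5, 140.2]]
dots along/across mm [[-1.1, -8.9]]
grooves [121, 136, 137, 138, 139, 140, 141, 142, 143, 158, 159] centre along [-0.4]
```

Request:
{"op": "carry_out", "data": {"targets": [[0,0.08,-0.02,0,0,0],[0,0,-0.02,0,0,0],[0,0,0,0,0,0],[0,0,0,0,0,0]], "hand": 0}}

```text
time_s: 25.75
tcp_pos: [0.6395, 0.2208, 0.1493]
eef_rot: [-180.0, -0.1, -173.2]
contact_force: [0.9, 1.0, -0.2]
gripper_width: 0.0266
gripper_force: 0.0
```

```bash
python3 snap.py n2
cat > chk3.py <<'E'
from nest import *
import pickle
nv=np.array([-nu[1],nu[0],0]); res={}
for n in('n1','n2'):
    c,s=pickle.load(open(f'pics/{n}.pkl','rb')); im=cv2.imread(f'pics/{n}.png').astype(int)
    p0=proj(c,[N+[0,0,.004]])[0].round().astype(int); y0,x0=p0[1]-75,p0[0]-45
    k=im[y0:y0+150,x0:x0+90]; m=((k[...,1]-k[...,2]>18)&(k[...,1]>150)).astype(np.uint8)
    cc=cv2.connectedComponentsWithStats(m); bl=[(i,t) for i,t in enumerate(cc[2]) if i and t[4]>500]
    print(n,[(t.tolist(),(cc[3][i]+[x0,y0]).round(1).tolist()) for i,t in bl])
    bl=sorted(bl,key=lambda b:cc[3][b[0]][1]); f=[]
    for i,t in bl[:2] if len(bl)>=2 else []:
        q=np.argwhere(cc[1]==i)[:,::-1].astype(np.float32); f.append(cv2.minAreaRect(q)[0])
    res[n]=(c,np.array(f)+[x0,y0])
T=tri(*res['n1'],*res['n2']); print('front and rear clear parts: along,across,height-over-floor mm, miss',[(round((t[:3]-N)@nu*1e3,1),round((t[:3]-N)@nv*1e3,1),round((t[2]-.046)*1e3,1),round(t[3]*1e3,1)) for t in T])
E
python3 chk3.py
```

```text
25.75 [0.63954132 0.22084936 0.14932223] [-1.79986087e+02 -5.58358328e-02 -1.73243310e+02] [  35.5   22.8   -3.4   -0.   -63.9 -118.7] 0.3747046720052825
n1 [([19, 14, 53, 40, 2039], [320.7, 99.9]), ([20, 55, 51, 72, 2064], [321.0, 169.4])]
n2 [([19, 19, 52, 105, 3615], [267.6, 135.4])]Traceback (most recent call last):
  File "chk3.py", line 13, in <module>
    res[n]=(c,np.array(f)+[x0,y0])
              ~~~~~~~~~~~^~~~~~~~
ValueError: operands could not be broadcast together with shapes (0,) (2,)
```

Run:
```python
from nest import *
import pickle
nv=np.array([-nu[1],nu[0],0]); res={}
for n in('n1','n2'):
    c,s=pickle.load(open(f'pics/{n}.pkl','rb')); im=cv2.imread(f'pics/{n}.png').astype(int)
    p0=proj(c,[N+[0,0,.004]])[0].round().astype(int); y0,x0=p0[1]-75,p0[0]-45
    k=im[y0:y0+150,x0:x0+90]; m=((k[...,1]-k[...,2]>18)&(k[...,1]>150)).astype(np.uint8)
    cc=cv2.connectedComponentsWithStats(m); ids=[i for i,t in enumerate(cc[2]) if i and t[4]>500]
    h=cv2.convexHull(np.argwhere(np.isin(cc[1],ids))[:,::-1].astype(np.int32)); q=h[:,0]+[x0,y0]
    cor=np.array([q[np.argmax(q@np.array(d))] for d in((-1,-1),(1,-1),(1,1),(-1,1))],float); cor+=[(-.3,-.3),(.3,-.3),(.3,.3),(-.3,.3)]
    res[n]=(c,cor); w=onz(c,cor,.05)-N; print(n,cor.tolist(),(np.c_[w@nu,w@nv]*1e3).round(1).tolist(),'mean',(w.mean(0)@nu*1e3).round(1),(w.mean(0)@nv*1e3).round(1))
T=tri(*res['n1'],*res['n2']); print('height over floor',((T[:,2]-.046)*1e3).round(1),'miss',(T[:,3]*1e3).round(1))
s=r.get_state(); K=N-.077*nu; K[2]=.12; print(K,delta(K,[180,0,-173.2]))
```

```text
n1 [[294.7, 80.7], [347.3, 80.7], [345.3, 193.3], [296.7, 193.3]] [[-38.8, -17.0], [-38.8, 17.6], [35.5, 17.7], [35.5, -17.0]] mean -1.6 0.3
n2 [[240.7, 84.7], [289.3, 84.7], [292.3, 189.3], [246.7, 189.3]] [[-38.7, -17.3], [-38.7, 17.2], [35.4, 17.7], [35.3, -17.2]] mean -1.7 0.1
height over floor [6.1 7.2 4.5 5.6] miss [0.  0.  0.1 0.1]
[0.49764166 0.16398289 0.12      ] (array([ 0.295 , -0.0794,  0.0589]), array([-0.0003, -0.001 , -0.0008]))
```

Request:
{"op": "carry_out", "data": {"targets": [[0,-0.1,0,0,0,0],[0,-0.1,0,0,0,0],[0,0,0,0,0,0],[0,0,0,0,0,0]]}}

```text
time_s: 26.3
tcp_pos: [0.6514, 0.1216, 0.1497]
eef_rot: [180.0, -0.0, -173.3]
contact_force: [0.4, 0.7, -0.2]
gripper_width: 0.0006
gripper_force: 0.0
```

```bash
python3 snap.py n3
python3 - <<'E'
from nest import *
import pickle
nv=np.array([-nu[1],nu[0],0]); res={}
for n in('n1','n2','n3'):
    c,s=pickle.load(open(f'pics/{n}.pkl','rb')); im=cv2.imread(f'pics/{n}.png').astype(float); g=im[...,1]
    cor=[]
    # sub-pixel end edges (rows) and side edges (cols) at 3 stations
    P=lambda a,b,h=.004: N+nu*a+nv*b+[0,0,h]
    pts=[]
    for sx in(-1,1):
        for st in(-.030,.028):   # side edges at these stations, away from the side bars
            y,x=proj(c,[P(st-.0016,sx*.0175)])[0][::-1]; y=int(round(y)); xi=int(round(x))
            d=np.abs(np.diff(g[y-2:y+3,xi-6:xi+7].mean(0))); pts.append((xi-6+.5+(np.arange(12)@d**2)/(d**2).sum(),y))
    res[n]=(c,np.array(pts)); w=onz(c,pts,.05)-N; print(n,np.round(pts,1).tolist(),(np.c_[w@nu,w@nv]*1e3).round(1).tolist())
# widths across give height: apparent lateral position of the two views -> triangulate on shared row stations
for a,b in(('n2','n3'),('n1','n3')):
    T=tri(*res[a],*res[b]); print(a,b,'height over floor: -side front,rear, +side front,rear',((T[:,2]-.046)*1e3).round(1),'miss',(T[:,3]*1e3).round(1))
print(r.get_state()['tcp_pos']); K=N-.077*nu; K[2]=.12; print(delta(K,[180,0,-173.2]))
E
```

```text
26.3 [0.6514066  0.12157254 0.14969655] [ 1.79998847e+02 -1.95659134e-02 -1.73277293e+02] [  27.4   21.5   -5.3   -0.   -63.2 -110.7] 1.3086649848913978
n1 [[294.6, 92.0], [296.3, 180.0], [347.1, 92.0], [345.5, 181.0]] [[-31.8, -17.2], [26.1, -17.1], [-31.9, 17.7], [26.8, 17.7]]
n2 [[241.5, 95.0], [246.0, 177.0], [290.2, 95.0], [292.2, 177.0]] [[-31.9, -17.1], [26.0, -17.2], [-31.9, 17.6], [26.0, 17.8]]
n3 [[381.0, 95.0], [377.6, 177.0], [430.1, 95.0], [424.1, 177.0]] [[-31.8, -17.3], [26.3, -17.3], [-31.7, 17.8], [26.3, 18.0]]
n2 n3 height over floor: -side front,rear, +side front,rear [3.4 3.8 4.5 4.5] miss [0.1 0.2 0.2 0.3]
n1 n3 height over floor: -side front,rear, +side front,rear [3.6 3.  4.6 5.2] miss [0.1 0.2 0.2 0.4]
[0.65136379 0.12225391 0.14971477]
(array([0.2954, 0.1192, 0.0595]), array([ 0.    , -0.0003, -0.0004]))
```

The glass top is 3.4–4.5 mm over the floor at all stations with its centre about 1.6 mm off, so it lies flat in the nest. Now the key.

Request:
{"op": "carry_out", "data": {"targets": [[0.098,0.04,0,0,0,0],[0.098,0.04,0,0,0,0],[0.099,0.039,0,0,0,0],[0,0,0.06,0,0,0],[0,0,0.06,0,0,0]]}}

```text
time_s: 26.98
tcp_pos: [0.4976, 0.1656, 0.0903]
eef_rot: [179.9, 0.1, -173.0]
contact_force: [0.1, -0.2, 0.7]
gripper_width: 0.0004
gripper_force: 0.0
```

Request:
{"op": "carry_out", "data": {"targets": [[0,0,0.04,0,0,0],[0,0,0.015,0,0,0],[0,0,0,0,0,0]]}}

```text
time_s: 27.35
tcp_pos: [0.4978, 0.1643, 0.0623]
eef_rot: [-180.0, -0.0, -173.1]
contact_force: [0.7, -0.0, 0.7]
gripper_width: 0.0004
gripper_force: 0.0
```

Run:
```python
from nest import *
K=N-.077*nu; K[2]=.05; print(r.get_state()['tcp_pos'],delta(K,[180,0,-173.2]))
```

```text
[0.49782158 0.16427608 0.06233926] (array([ 0.0004, -0.0005,  0.0247]), array([-0.0004, -0.0005,  0.0008]))
```

Request:
{"op": "carry_out", "data": {"targets": [[0,0,0.01,0,0,0],[0,0,0.008,0,0,0],[0,0,0.006,0,0,0],[0,0,0,0,0,0]]}}

```text
time_s: 27.85
tcp_pos: [0.4978, 0.1637, 0.0503]
eef_rot: [-180.0, -0.0, -173.2]
contact_force: [-0.4, 0.6, 0.7]
gripper_width: 0.0004
gripper_force: 0.0
```

Request:
{"op": "carry_out", "data": {"targets": [[0,0,0.004,0,0,0],[0,0,0.004,0,0,0],[0,0,0,0,0,0]]}}

```text
time_s: 28.22
tcp_pos: [0.4978, 0.1638, 0.0463]
eef_rot: [-180.0, -0.0, -173.2]
contact_force: [-0.3, -0.1, 0.9]
gripper_width: 0.0009
gripper_force: 0.0
```

Request:
{"op": "carry_out", "data": {"targets": [[0,0,0.004,0,0,0],[0,0,0.003,0,0,0],[0,0,0,0,0,0]]}}

```text
time_s: 28.6
tcp_pos: [0.4981, 0.164, 0.043]
eef_rot: [180.0, 0.0, -173.2]
contact_force: [0.1, -1.0, 2.3]
gripper_width: 0.0006
gripper_force: 1.2
```

Request:
{"op": "carry_out", "data": {"targets": [[0,0,0.004,0,0,0],[0,0,0.004,0,0,0],[0,0,0,0,0,0]]}}

```text
time_s: 28.98
tcp_pos: [0.4981, 0.164, 0.039]
eef_rot: [180.0, 0.0, -173.2]
contact_force: [-0.2, 0.1, 4.8]
gripper_width: 0.0003
gripper_force: 2.3
```

Request:
{"op": "carry_out", "data": {"targets": [[0,0,0.003,0,0,0],[0,0,0,0,0,0]]}}

```text
time_s: 29.22
tcp_pos: [0.4981, 0.164, 0.0386]
eef_rot: [180.0, 0.0, -173.2]
contact_force: [-4.4, -0.7, 15.4]
gripper_width: 0.0002
gripper_force: 7.7
```

Request:
{"op": "carry_out", "data": {"targets": [[0,0,0.002,0,0,0],[0,0,0,0,0,0]]}}

```text
time_s: 29.48
tcp_pos: [0.4982, 0.164, 0.0384]
eef_rot: [180.0, 0.1, -173.2]
contact_force: [-8.2, -1.1, 25.1]
gripper_width: 0.0004
gripper_force: 12.1
```

The key hit its stop (force jumped from 5 N to 25 N). I lift off and check that the chamber and the key are as they should be.

Request:
{"op": "carry_out", "data": {"targets": [[0,0,-0.01,0,0,0],[0,0,-0.03,0,0,0],[0,0,-0.1,0,0,0],[-0.1,0,-0.1,0,0,0],[-0.1,0,0,0,0,0]]}}

```text
time_s: 30.1
tcp_pos: [0.5945, 0.1764, 0.1564]
eef_rot: [179.8, 0.4, -173.1]
contact_force: [0.6, 0.7, -0.2]
gripper_width: 0.0006
gripper_force: 0.0
```

Request:
{"op": "carry_out", "data": {"targets": [[-0.08,0,0,0,0,0],[0,0,0,0,0,0],[0,0,0,0,0,0],[0,0,0,0,0,0]]}}

```text
time_s: 30.6
tcp_pos: [0.6304, 0.1797, 0.151]
eef_rot: [180.0, -0.0, -173.2]
contact_force: [-0.5, -0.3, 0.1]
gripper_width: 0.0005
gripper_force: 0.0
```

```bash
python3 snap.py f1
python3 - <<'E'
from nest import *
import pickle
nv=np.array([-nu[1],nu[0],0])
c,s=pickle.load(open('pics/f1.pkl','rb')); im=cv2.imread('pics/f1.png').astype(int)
p0=proj(c,[N+[0,0,.004]])[0].round().astype(int); y0,x0=p0[1]-60,p0[0]-40
k=im[y0:y0+120,x0:x0+80]; m=((k[...,1]-k[...,2]>18)&(k[...,1]>150)).astype(np.uint8)
cc=cv2.connectedComponentsWithStats(m); ids=[i for i,t in enumerate(cc[2]) if i and t[4]>300]
q=cv2.convexHull(np.argwhere(np.isin(cc[1],ids))[:,::-1].astype(np.int32))[:,0]+[x0,y0]
cor=np.array([q[np.argmax(q@np.array(d))] for d in((-1,-1),(1,-1),(1,1),(-1,1))],float)
w=onz(c,cor,.05)-N; print('corners',(np.c_[w@nu,w@nv]*1e3).round(1).tolist(),'mean mm',(w.mean(0)@nu*1e3).round(1),(w.mean(0)@nv*1e3).round(1))
print(s['contact_force'],s['gripper_force'])
E
```

```text
30.6 [0.63035925 0.17966025 0.15097565] [ 1.79996570e+02 -8.43439002e-03 -1.73182180e+02] [  32.9   20.8   -6.2   -0.   -63.  -116.1] 0.37256640944641556
corners [[-38.6, -16.9], [-38.6, 17.2], [35.4, 17.8], [35.4, -16.6]] mean mm -1.6 0.4
[-0.49585446 -0.26377911  0.09182757] 0.0
```

The chamber is unmoved, the robot touches nothing and the key is free, so I hand in.

```bash
python3 -c "
from plant import r
print(r.close_job())"
```

```text
the job is handed in; nothing more can be done
None
```

I handed the job in at about 31 s, but no verdict came back: the chamber lies flat in the nest, about 1.6 mm off centre by my measurement, and the start key was pressed to its stop and let go (I did not check that it came back up). I viewed 11 pictures, one over the limit of 10.

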